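Nest the food covers upside down in their carrier

ROBOT

A 6-joint arm with a two-finger parallel gripper is mounted at the origin on the work surface. World frame = base frame: x ahead of the robot, y to its left, z up, the work surface at z = 0. Lengths are in m, angles in rad, forces in N, time in s.
With the tool pointing down it reaches from about 0.375 to 0.9 m from the base axis. Payload 3.1 kg.
Tool frame: the origin (TCP) lies on the centre line of the jaws, within the pads' length; the fingertips stand 25 mm ahead of it and the grasp point (between the pads) lies 6 mm ahead of it; x points along the fingers, y is the direction in which the jaws open and shut, and the axes are right-handed (so a half turn about x gives the same grasp; the last joint's range is limited). The gripper opens to 87 mm and grips with 3 to 60 N. Pads are 19 mm wide; open, the fingers measure 117 mm over their backs; the gripper's body (75 mm by 190 mm) begins 51 mm behind the grasp point.
Start: joints at [1.06, 0.527, 1.433, -0, 1.181, -0.178], TCP at [0.204, 0.591, 0.248] pointing down, gripper open.
Joint ranges: [-3.08, 3.08], [-0.75, 2.2], [0.22, 2.44], [-1.43, 4.57], [0, 2.65], [-2.85, 2.85]. Speed limits (rad/s): [2.79, 2.79, 3.14, 3.14, 3.14, 3.14].

INTERFACE

Orientations are given as a unit quaternion [x, y, z, w].
In Python, from rig import robot gives the robot as it stands. The module is installed in compiled form; this text tells all that it offers.
- The arm moves only by the tool move_arm, never from a script. Its argument "commands" is a list of rows, each a list of 5 numbers: the gripper's target within -1 to 1 (shut at 1, half-way at 0, fully open at -1), then the shift along the tool's x, y, z in mm, then the turn about the tool's x in degrees. A call has 1 to 8 rows; each row is the pose to reach, as a shift and turn from the pose commanded when the call began, along the tool's axes at that moment; what a row does not reach only later rows make up. A row lasts 1/12 s, in which the tool goes at most 41.7 mm and 7.16 degrees, less where a joint would pass 70% of its speed; a pose out of reach is approached as far as the arm can. A call with a gripper value outside its range is refused whole. The fingers move at their own pace and stop on an object; "newtons" is the grip in N (left out, the last holds). Time passes only in rows, so rows that repeat a pose let the fingers close. It gives the time, the measured TCP pose, the force and the opening at its end, in the units of the state.
- robot.get_obs(): the state, without advancing time (a new reading comes with each control period).
- robot.camera(name): name is "scene" or "top" or "wrist"; returns a dict with "image" (400x640x3 uint8, red, green, blue), "fx", "fy", "cx", "cy" (pixels), "distortion" ([k1, k2, p1, p2, k3] as OpenCV has them; the pictures are not rectified), "xyz" and "rotation" of the camera in the world; the wrist camera has in their place "tool_from_camera" (4x4, takes a point from camera to tool coordinates, whose origin is the TCP and whose axes are the tool frame's). Camera axes: x right, y down, z forward; pixel columns grow to the right and rows downward; lengths in m; the calibration is good to about 2 mm. A picture is of the moment at which its call begins: read the wrist's pose just before it. There is no depth.
- robot.hand_in(): hands the job in, once; it reports no verdict.
Trained networks look in a picture, given as the dict that the camera call returned (one of the last four; its "shot" number tells which), for a name from the list of things; names that differ only in an ending like _2 or _b are one class to them, and where a whole thing is asked for, a point or a joint stands for the part that bears it (a point fixed in the world has none). Each returns a list of dicts, best first, with "p" (0 to 1); they miss things now and then, are a little off and sometimes report something else, mostly with a low value. They report only what shows in the picture. A call takes as long as a camera call. They do not tell look-alikes from the thing itself.
- robot.regions_of(picture, name): "pixels" (400x640 bool, what is visible of it) and "bbox" ([left, top, right, bottom] in pixels, round what is visible of it).
The state is a dict: "time": time; "q": joint angles; "joint_velocities": joint speeds; "joint_torque": joint torques, N m; "position": TCP position; "tool_rot": TCP orientation; "ft_force": force on the tool from outside, world axes, zero at the start; "moment": the same for the moment, N m; "grip_width": finger opening in m.
Only numpy, scipy, OpenCV 4.12 (cv2) and the standard library are available. Lean on these libraries where they do the work, as an engineer would, in place of code of your own. Each camera call takes 0.05 s, during which the arm holds its last target.

TASK

Two domed steel food covers are draining on the sloping stand and a third lies upside down in the blue tray. Stack all three in the tray, upside down and level, each cupped fully home in the one below (the two from the stand may go in either order). Set each cover down gently rather than letting it drop, do not knock the bystanders about, and let go of the finished stack.

Things in the scene. Friction and masses are not known exactly. Their poses are not given: they have to be found in the camera images.
- lid_a: Stainless domed food cover, 150 mm diameter, 74 mm tall, about 250 g, upside down on the stand, tilted 20 deg, mouth facing up and to the stand's low front. Origin: centre of the flat crown's outer face (its underside now); z axis points to the mouth; round, so x, y are arbitrary. Crown 72 mm across with a 34 mm finger hole, dome widening to 123 mm at z = 40 mm, then shoulder and skirt.
- lid_a_mouth (a point): Centre of lid_a's mouth, level with the rim's top edge: 74 mm from its origin along its z axis. At z = 40 mm from the origin a flat shoulder steps out to 150 mm; above it an upright skirt, 34 mm tall, 150 mm outside and 134 mm inside diameter (wall 8 mm), clear inside for 30 mm below the rim. Grip the skirt, one finger inside, one outside.
- lid_b: The other cover on the stand: same shape, size, tilt and origin as lid_a, about 180 mm beside it. Both lie with the crown flat on the board, about 5 mm up from its lip, held by friction.
- lid_b_mouth (a point): Centre of lid_b's mouth, level with the rim's top edge, 74 mm from its origin along its z axis; skirt as on lid_a.
- lid_base: The bottom cover, same shape and origin, loose, upside down and level in the tray. The next cover's dome goes into its mouth (tapered, centres itself, about 4 mm play at the end) until the upper's shoulder rests on the lower's rim: the upper's origin is then 34 mm above the lower's on a common axis. The third sits likewise, 68 mm above this one.
- lid_base_mouth (a point): Centre of lid_base's mouth, level with the rim's top edge, 74 mm above its origin.
- tray: Fixed shallow blue plastic tray, 200 x 200 mm, walls 16 mm high. Origin: centre of its underside, on the counter. Its inner floor is 6 mm above the counter.
- stand: Fixed draining stand: white plastic board 370 mm wide, 160 mm deep, on a steel wire frame, sloping 20 deg. Origin: on the counter under its middle; its x axis points from the low front edge (facing the robot) to the high back edge (80 mm up), y along its width. A lip 8 mm high runs along it below the covers. Nothing stands above the covers.
- sanitizer: Bystander: clear bottle with black cap, 64 mm diameter, 130 mm tall, standing beyond the work. Origin: centre of its underside. Leave alone.
- mug: Bystander: steel travel mug with a flat black lid and a side handle, 80 mm diameter, 90 mm tall, beyond the work. Origin: centre of its underside. Leave alone.
- pencil_case: Bystander: hard red pencil case, 60 x 180 x 40 mm, beyond the work. Origin: centre of its underside. Leave alone.
Mind the look-alikes: they are no part of the job. Leave any pink look-alike of the lid_base alone. Leave any orange or purple look-alike of the lid_a alone.

How it is judged:
At the end, for the whole second after the job is handed in: The three covers rest level (0.07 rad), mouths up, in the tray: lid_base on its floor within 50 mm of its middle, one of the others cupped in it, the last cupped in that. Cupped: origin 30 to 38.5 mm above that of the cover below and within 8 mm sideways (((horizontal distance between lid_a and lid_base below 0.008 m and z of lid_a in the frame of lid_base between 0.03 and 0.0385 m and horizontal distance between lid_b and lid_a below 0.008 m and z of lid_b in the frame of lid_a between 0.03 and 0.0385 m) or (horizontal distance between lid_b and lid_base below 0.008 m and z of lid_b in the frame of lid_base between 0.03 and 0.0385 m and horizontal distance between lid_a and lid_b below 0.008 m and z of lid_a in the frame of lid_b between 0.03 and 0.0385 m)) and angle between each of lid_a, lid_b, lid_base's own z axis and vertical below 0.07 rad and linear speed of each of lid_a, lid_b, lid_base below 0.02 m/s and horizontal distance between lid_base and tray below 0.05 m and z of lid_base in the frame of tray below 0.012 m); the robot touches nothing.
It fails at once if a cover is dropped or flung (moves faster than 0.5 m/s while the fingers do not hold it) ((contact force between the fingers and lid_a below 0.05 N and linear speed of lid_a above 0.5 m/s) or (contact force between the fingers and lid_b below 0.05 N and linear speed of lid_b above 0.5 m/s) or (contact force between the fingers and lid_base below 0.05 N and linear speed of lid_base above 0.5 m/s)).
It fails at once if a bystander is shifted by more than 40 mm or tipped over (distance of any of sanitizer, mug, pencil_case from where it was at the start of the episode above 0.04 m or angle between any of sanitizer, mug, pencil_case's own z axis and vertical above 0.5 rad).
It also fails if it takes over 70 s, if anything falls off the work surface, if the arm or the gripper's body presses on something with over 40 N, if the wrist force passes 120 N, or if a joint passes its speed limit or range.

## Working session

There is one attempt and no reset: what is moved stays moved. The work goes in short steps, Python scripts to look and compute and a tool call to move; the robot and the scene stay as the last step left them, time stands still between calls to the robot, and variables do not carry over. Pictures are saved under pics/ and viewed, and the job is handed in when it is done.

Besides the shell and the picture viewer there is one more tool, called after "Emit:" by a JSON object that holds its "api" and its "payload", one argument or row to a line. move_arm: Moves the arm, as the interface text tells. Its arguments: {"type":"object","properties":{"commands":{"type":"array","items":{"type":"array","items":{"type":"number"}}},"newtons":{"type":"number"}},"required":["commands"]}

```bash
mkdir -p pics; python3 - <<'E'
from rig import robot
import cv2,numpy as np
o=robot.get_obs()
print({k:np.round(v,3).tolist() for k,v in o.items()})
for n in ["scene","top","wrist"]:
    c=robot.camera(n); cv2.imwrite(f"pics/{n}0.png",c["image"][:,:,::-1])
    print(n,{k:np.round(v,4).tolist() for k,v in c.items() if k!="image"})
E
```

```text
{'time': 0.0, 'q': [1.061, 0.528, 1.434, -0.0, 1.181, -0.178], 'joint_velocities': [0.0, -0.001, 0.001, -0.0, 0.0, -0.001], 'joint_torque': [-0.001, -44.004, -17.659, 0.063, 0.058, -0.0], 'position': [0.203, 0.59, 0.247], 'tool_rot': [0.116, 0.698, -0.117, 0.697], 'ft_force': [0.922, -0.41, 0.387], 'moment': [-0.023, -0.008, 0.028], 'grip_width': 0.087}
scene {'fx': 393.6771, 'fy': 393.6771, 'cx': 321.5253, 'cy': 206.1082, 'distortion': [-0.0316, 0.0, 0.0, 0.0, 0.0], 'xyz': [1.2398, 0.5011, 0.8309], 'rotation': [0.3876, 0.8221, -0.3761, -0.1801], 'shot': 1}
top {'fx': 417.4808, 'fy': 417.4808, 'cx': 312.1141, 'cy': 202.5889, 'distortion': [-0.0261, 0.0, 0.0, 0.0, 0.0], 'xyz': [0.3584, -0.0666, 1.0383], 'rotation': [-0.6934, 0.7143, -0.0649, 0.0694], 'shot': 2}
wrist {'fx': 287.0962, 'fy': 287.0962, 'cx': 317.8736, 'cy': 202.9339, 'distortion': [-0.0501, 0.0, 0.0, 0.0, 0.0], 'tool_from_camera': [[0.0002, -0.2589, 0.9659, -0.1371], [1.0, -0.0003, -0.0003, 0.0006], [0.0004, 0.9659, 0.2589, -0.0696], [0.0, 0.0, 0.0, 1.0]], 'shot': 3}
```

View pics/scene0.png

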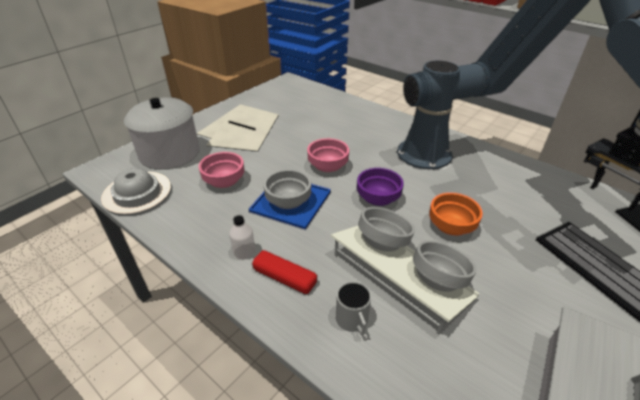

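View pics/top0.png

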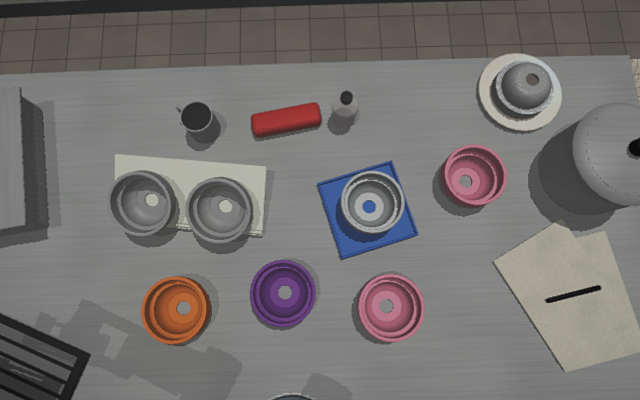

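View pics/wrist0.png

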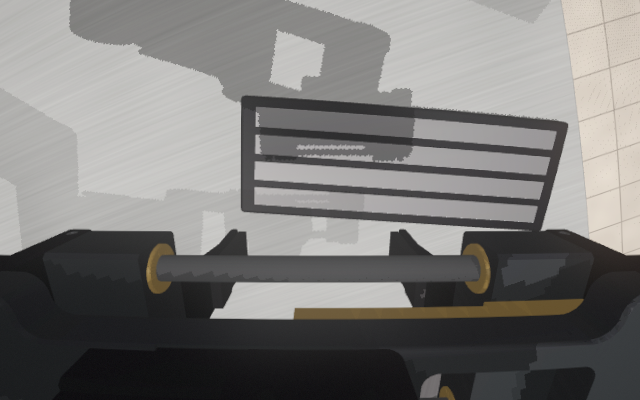

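Candidates in the top view: the grey covers on the stand are at (143,203) and (220,209), and the grey one in the blue tray is at (372,203). The look-alikes are orange (176,310), purple (283,293), pink (475,177) and (391,307), plus a grey dome on a plate at (523,88). By the description, I choose the two grey covers on the white board and the one in the blue tray.

```bash
cat > h.py <<'E'
from rig import robot
import cv2,numpy as np
from scipy.spatial.transform import Rotation as R
from scipy.optimize import least_squares
def K(c): return np.array([[c["fx"],0,c["cx"]],[0,c["fy"],c["cy"]],[0,0,1.]])
def pose(c,obs=None):
    if "xyz" in c: 
        r=np.array(c["rotation"]); return (R.from_quat(r).as_matrix() if r.shape==(4,) else r),np.array(c["xyz"])
    T=np.array(c["tool_from_camera"]); Rt=R.from_quat(obs["tool_rot"]).as_matrix()
    return Rt@T[:3,:3], Rt@T[:3,3]+np.array(obs["position"])
def proj(c,P,obs=None):
    Rc,t=pose(c,obs); p=(np.atleast_2d(P)-t)@Rc
    u,_=cv2.projectPoints(p,np.zeros(3),np.zeros(3),K(c),np.array(c["distortion"])); return u[:,0]
def ray(c,uv,obs=None):
    Rc,t=pose(c,obs); n=cv2.undistortPoints(np.array(uv,float).reshape(-1,1,2),K(c),np.array(c["distortion"]))[:,0]
    d=np.c_[n,np.ones(len(n))]@Rc.T; return t,d/np.linalg.norm(d,axis=1,keepdims=True)
def plane(c,uv,z,obs=None):
    t,d=ray(c,uv,obs); return t+d*((z-t[2])/d[:,2])[:,None]
E
python3 - <<'E'
from h import *
o=robot.get_obs(); print(R.from_quat(o["tool_rot"]).as_matrix().round(3))
cs={n:robot.camera(n) for n in ["top","scene"]}
import pickle; pickle.dump(cs,open("cs.pkl","wb"))
reg={}
for n,c in cs.items():
    for nm in ["lid_a","lid_base","tray","stand","mug","sanitizer","pencil_case"]:
        r=robot.regions_of(c,nm); reg[n,nm]=r
        for x in r:
            ys,xs=np.nonzero(x["pixels"]); print(n,nm,round(float(x["p"]),2),np.round(x["bbox"]),round(xs.mean(),1),round(ys.mean(),1),
              plane(c,[[xs.mean(),ys.mean()]],0.05).round(3)[0])
pickle.dump(reg,open("reg.pkl","wb"))
a=cs["top"]["image"][140:270,90:430]; cv2.imwrite("pics/topcrop.png",cv2.resize(a[:,:,::-1],None,fx=2.3,fy=2.3,interpolation=2))
a=cs["scene"]["image"][150:330,230:500]; cv2.imwrite("pics/scenecrop.png",cv2.resize(a[:,:,::-1],None,fx=2.8,fy=2.8,interpolation=2))
E
```

```text
[[-0.001  0.326  0.945]
 [-0.001  0.945 -0.326]
 [-1.    -0.002 -0.   ]]
top lid_a 0.95 [182. 178. 257. 243.] 218.8 209.5 [0.539 0.163 0.05 ]
top lid_a 0.84 [107. 171. 177. 235.] 140.8 202.6 [0.561 0.353 0.05 ]
top lid_a 0.75 [248. 262. 318. 326.] 282.6 293.0 [0.337 0.012 0.05 ]
top lid_base 0.82 [342. 168. 402. 234.] 372.0 201.8 [ 0.546 -0.207  0.05 ]
top lid_base 0.66 [442. 144. 506. 209.] 473.3 175.1 [ 0.605 -0.458  0.05 ]
top lid_base 0.62 [360. 275. 426. 341.] 390.4 307.8 [ 0.297 -0.236  0.05 ]
top tray 0.91 [320. 161. 417. 260.] 361.6 215.6 [ 0.513 -0.18   0.05 ]
top stand 0.97 [115. 152. 266. 236.] 199.9 183.4 [0.605 0.21  0.05 ]
top mug 0.64 [176. 100. 222. 142.] 199.8 121.1 [0.766 0.214 0.05 ]
top sanitizer 0.6 [334.  94. 361. 130.] 344.5 109.6 [ 0.785 -0.151  0.05 ]
top pencil_case 0.87 [251. 102. 322. 137.] 285.9 119.3 [ 0.764 -0.003  0.05 ]
top pencil_case 0.42 [337. 173. 403. 236.] 371.9 202.1 [ 0.546 -0.207  0.05 ]
scene lid_a 0.91 [429. 195. 481. 236.] 454.9 213.5 [0.307 0.257 0.05 ]
scene lid_a 0.73 [412. 240. 478. 291.] 443.1 265.6 [0.518 0.321 0.05 ]
scene lid_a 0.7
[... 168 characters left out ...]
327.6 154.3 [ 0.302 -0.237  0.05 ]
scene lid_base 0.89 [199. 147. 248. 192.] 221.5 169.2 [ 0.605 -0.458  0.05 ]
scene lid_base 0.61 [267. 170. 311. 210.] 286.6 188.1 [ 0.539 -0.215  0.05 ]
scene tray 0.97 [248. 183. 332. 231.] 291.7 208.8 [ 0.603 -0.134  0.05 ]
scene tray 0.61 [357. 213. 418. 250.] 384.8 229.2 [0.499 0.131 0.05 ]
scene stand 0.76 [330. 226. 480. 334.] 404.7 276.5 [0.613 0.263 0.05 ]
scene mug 0.97 [338. 284. 369. 334.] 352.8 306.3 [0.768 0.214 0.05 ]
scene sanitizer 0.6 [227. 217. 254. 260.] 241.2 238.9 [ 0.786 -0.155  0.05 ]
scene sanitizer 0.17 [361. 208. 415. 248.] 385.1 229.2 [0.499 0.131 0.05 ]
scene pencil_case 0.89 [253. 249. 318. 295.] 284.6 271.6 [0.794 0.018 0.05 ]
```

View pics/topcrop.png

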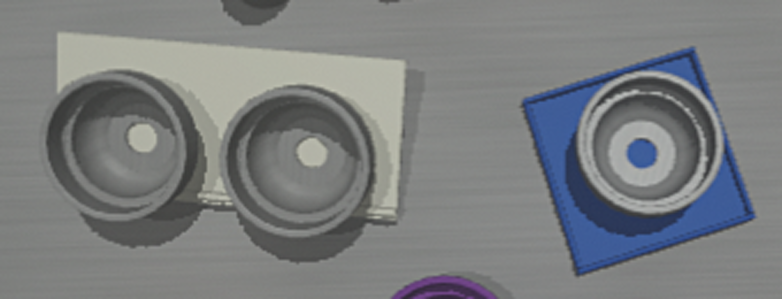

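View pics/scenecrop.png

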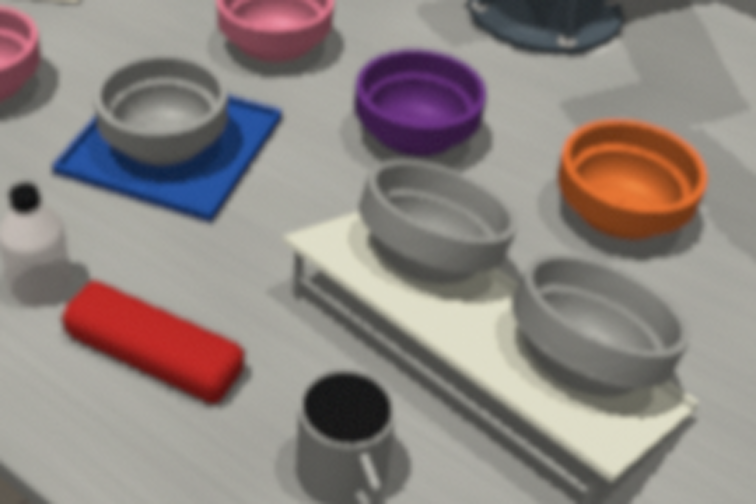

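```bash
cat >> h.py <<'E'
PHI=np.linspace(0,2*np.pi,120,endpoint=False)
PROF=[(0.036,0),(0.0615,.040),(.075,.040),(.075,.074)]
LIDP=np.concatenate([np.c_[r*np.cos(PHI),r*np.sin(PHI),z+0*PHI] for r,z in PROF])
TH=np.linspace(0,2*np.pi,72,endpoint=False); DIR=np.c_[np.cos(TH),np.sin(TH)]
def maskpts(m):
    m=m.astype(np.uint8); n,l,s,_=cv2.connectedComponentsWithStats(m); m=(l==1+np.argmax(s[1:,4]))
    ys,xs=np.nonzero(m); 
    return np.c_[xs,ys].astype(float)
def support(p,pad=0.): return (p@DIR.T).max(0)+pad
def lidpose(yaw,tilt): # z axis leans toward -x of stand
    return R.from_euler("zy",[yaw,-tilt]).as_matrix()
def fitlid(views,x0,tilt=np.radians(20),yaw0=0.,fy=True):
    # views: list of (cam,obs,maskpts)
    S=[support(m,0.4) for _,_,m in views]
    def f(v):
        M=lidpose(v[3] if fy else yaw0,tilt); P=LIDP@M.T+v[:3]
        return np.concatenate([support(proj(c,P,o))-s for (c,o,_),s in zip(views,S)])
    r=least_squares(f,np.r_[x0,yaw0] if fy else x0,loss="soft_l1",f_scale=1.0)
    return r.x,[np.sqrt(np.mean(k**2)) for k in np.split(f(r.x),len(views))],np.split(f(r.x),len(views))
E
python3 - <<'E'
from h import *
import pickle
cs=pickle.load(open("cs.pkl","rb"));reg=pickle.load(open("reg.pkl","rb"))
t,s=cs["top"],cs["scene"]
# stand yaw from board corners: back edge top-view (115,154)->(266,166)
p=plane(t,[[115,154.5],[266,166.5]],0.08); d=p[0]-p[1]; yaw=np.arctan2(-d[0],d[1]); print("stand back edge",p.round(3),"yaw",yaw)
for nm,i,j,x0,ti in [("left",1,1,[.54,.32,.05],20),("right",0,3,[.52,.14,.05],20)]:
    for vs in ("ts","t","s"):
        v=[]
        if "t" in vs: v.append((t,None,maskpts(reg["top","lid_a"][i]["pixels"])))
        if "s" in vs: v.append((s,None,maskpts(reg["scene","lid_a"][j]["pixels"])))
        r=fitlid(v,x0,np.radians(ti),yaw,fy=len(vs)>1); M=lidpose(r[0][3] if len(r[0])>3 else yaw,np.radians(ti))
        print(nm,vs,r[0].round(4),np.round(r[1],2),"mouth",(r[0][:3]+M[:,2]*.074).round(4))
v=[(t,None,maskpts(reg["top","lid_base"][0]["pixels"])),(s,None,maskpts(reg["scene","lid_base"][2]["pixels"]))]
r=fitlid(v,[.52,-.2,.01],0,0,False);print("base",r[0].round(4),r[1])
# tray
m=maskpts(reg["top","tray"][0]["pixels"]).astype(np.float32); m=m[:]; rr=cv2.minAreaRect(m); print("tray rect",rr,plane(t,[rr[0]],0.012))
E
```

```text
stand back edge [[0.676 0.41  0.08 ]
 [0.634 0.044 0.08 ]] yaw -0.11454791508184248
left ts [ 0.5714  0.3298  0.0446 -0.1186] [0.39 0.65] mouth [0.546  0.3298 0.1141]
left t [0.5715 0.3316 0.042 ] [0.27] mouth [0.5462 0.3316 0.1115]
left s [0.5745 0.3295 0.047 ] [0.56] mouth [0.5492 0.3295 0.1166]
right ts [ 0.5504  0.1492  0.0437 -0.028 ] [0.36 0.76] mouth [0.5251 0.1492 0.1133]
right t [0.5493 0.1488 0.0474] [0.27] mouth [0.5239 0.1488 0.117 ]
right s [0.5651 0.1552 0.058 ] [0.45] mouth [0.5397 0.1552 0.1275]
base [ 0.5442 -0.2056  0.0042] [np.float64(0.6025983180227554), np.float64(0.7559893465650324)]
tray rect ((366.7205810546875, 209.0504150390625), (81.2088623046875, 81.96546173095703), 71.91655731201172) [[ 0.53546361 -0.19851874  0.012     ]]
```

```bash
sed -i 's/from_euler("zy"/from_euler("ZY"/' h.py; python3 - <<'E'
from h import *
import pickle
cs=pickle.load(open("cs.pkl","rb"));reg=pickle.load(open("reg.pkl","rb"))
t,s=cs["top"],cs["scene"]; yaw=-.115
for nm,i,j,x0,ti in [("left",1,1,[.54,.32,.05],20),("right",0,3,[.52,.14,.05],20)]:
    for vs in ("ts","ts2","t","s"):
        v=[]
        if "t" in vs: v.append((t,None,maskpts(reg["top","lid_a"][i]["pixels"])))
        if "s" in vs: v.append((s,None,maskpts(reg["scene","lid_a"][j]["pixels"])))
        fy=vs=="ts"
        r=fitlid(v,x0,np.radians(ti),yaw,fy=fy); y=r[0][3] if fy else yaw; M=lidpose(y,np.radians(ti))
        print(nm,vs,r[0].round(4),np.round(r[1],2),"mouth",(r[0][:3]+M[:,2]*.074).round(4),"back rim mid",(r[0][:3]+M@[.071,0,.074]).round(4))
for n in ("mug","sanitizer","pencil_case"):
    m=maskpts(reg["top",n][0]["pixels"]); print(n,m.min(0),m.max(0))
E
```

```text
left ts [ 0.5711  0.3275  0.0446 -0.1312] [0.35 0.55] mouth [0.5461 0.3308 0.1141] back rim mid [0.6122 0.3221 0.1384]
left ts2 [0.5712 0.3278 0.0446] [0.34 0.55] mouth [0.546  0.3307 0.1141] back rim mid [0.6123 0.323  0.1384]
left t [0.5707 0.3284 0.0448] [0.23] mouth [0.5456 0.3313 0.1144] back rim mid [0.6119 0.3237 0.1386]
left s [0.5729 0.3272 0.0455] [0.43] mouth [0.5477 0.3301 0.115 ] back rim mid [0.614  0.3224 0.1393]
right ts [ 0.5503  0.1481  0.0436 -0.0658] [0.36 0.73] mouth [0.5251 0.1497 0.1132] back rim mid [0.5916 0.1453 0.1374]
right ts2 [0.5502 0.1472 0.0435] [0.37 0.74] mouth [0.5251 0.1501 0.113 ] back rim mid [0.5914 0.1425 0.1373]
right t [0.549  0.1467 0.0477] [0.27] mouth [0.5238 0.1496 0.1172] back rim mid [0.5901 0.1419 0.1415]
right s [0.5636 0.1526 0.0564] [0.47] mouth [0.5385 0.1555 0.1259] back rim mid [0.6048 0.1479 0.1502]
mug [176. 100.] [220. 143.]
sanitizer [332.  91.] [358. 128.]
pencil_case [251. 102.] [321. 136.]
```

Emit:
{"api": "move_arm", "payload": {
  "commands": [
    [-1, -3, -24, 31, 5],
    [-1, -7, -47, 62, 10],
    [-1, -10, -71, 93, 15],
    [-1, -13, -95, 124, 20],
    [-1, -17, -118, 155, 25],
    [-1, -20, -142, 186, 30],
    [-1, -23, -165, 217, 35],
    [-1, -26, -189, 249, 40]
  ],
  "newtons": 45
}}

```text
time: 1.62
position: [0.3781, 0.3296, 0.274]
tool_rot: [0.35, 0.615, -0.349, 0.615]
ft_force: [1.2, 0.5, -0.1]
grip_width: 0.0872
```

```bash
cat >> h.py <<'E'
def delta(p,yaw,o=None):
    """shift (mm) and turn (deg) to get TCP at p with tool y at world yaw"""
    o=o or robot.get_obs(); M=R.from_quat(o["tool_rot"]).as_matrix(); d=M.T@(np.array(p)-o["position"])*1000
    cy=np.arctan2(M[1,1],M[0,1]); a=(cy-yaw+np.pi)%(2*np.pi)-np.pi
    return d.round(1),round(np.degrees(a),2)
E
python3 -c "
from h import *
print(delta([.55,.07,.30],-.115),robot.get_obs()['q'],robot.get_obs()['position'])"
```

```text
(array([-26. ,  14.9, 311. ]), np.float64(37.35)) [ 4.93803129e-01  3.27242364e-01  1.70491501e+00  9.76369479e-05
  1.10865404e+00 -4.31907027e-02] [0.3781132  0.32961932 0.27399173]
```

Emit:
{"api": "move_arm", "payload": {
  "commands": [
    [-1, -3, 2, 39, 5],
    [-1, -7, 4, 78, 10],
    [-1, -10, 6, 117, 15],
    [-1, -13, 8, 156, 20],
    [-1, -16, 9, 195, 25],
    [-1, -20, 11, 234, 30],
    [-1, -23, 13, 273, 35],
    [-1, -26, 15, 311, 37.4]
  ]
}}

```text
time: 2.28
position: [0.5513, 0.0702, 0.3]
tool_rot: [0.528, 0.47, -0.528, 0.47]
ft_force: [1.3, 0.8, 0.2]
grip_width: 0.0868
```

```bash
python3 - <<'E'
from h import *
import pickle
o=robot.get_obs(); c=robot.camera("wrist"); print(o["position"],o["q"].round(3) if hasattr(o["q"],"round") else o["q"])
r=robot.regions_of(c,"lid_a")
im=c["image"][:,:,::-1].copy()
for x in r: print(x["p"],x["bbox"])
pickle.dump((c,o,r),open("w1.pkl","wb"))
for P,col in [([.5502,.1472,.0435],(0,0,255)),([.5712,.3278,.0446],(255,0,0))]:
    M=lidpose(-.115,np.radians(20)); 
    for u in proj(c,LIDP@M.T+P,o): cv2.circle(im,tuple(int(k) for k in u),1,col,-1)
cv2.imwrite("pics/w1.png",im)
E
```

```text
[0.55130534 0.07024269 0.29998686] [-0.074  0.375  1.545  0.     1.222  0.042]
0.95 [43.7, 0.6, 173.9, 117.3]
0.69 [121.9, 184.8, 227.8, 253.0]
0.61 [243.2, 1.4, 339.1, 21.1]
0.59 [231.3, 49.0, 360.5, 187.8]
```

View pics/w1.png

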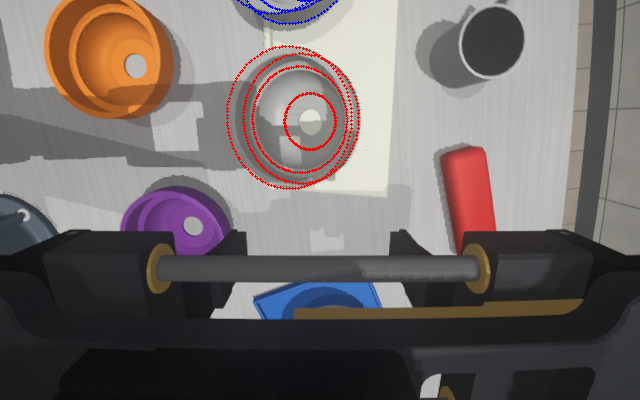

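The wrist view shows the right grey cover at about (295,118) on the white board. The red model outline lies on it and its crown hole is at (310,121), so the choice is confirmed. Orange, purple, the mug and the pencil case are separate.

```bash
python3 - <<'E'
from h import *
import pickle
cs=pickle.load(open("cs.pkl","rb"));reg=pickle.load(open("reg.pkl","rb"));c,o,r=pickle.load(open("w1.pkl","rb"))
t,s=cs["top"],cs["scene"]; yaw=-.115
V={"t":(t,None,maskpts(reg["top","lid_a"][0]["pixels"])),"s":(s,None,maskpts(reg["scene","lid_a"][3]["pixels"])),"w":(c,o,maskpts(r[3]["pixels"]))}
for vs in ("w","tw","tsw"):
    f=fitlid([V[k] for k in vs],[.55,.147,.0435],np.radians(20),yaw,False); M=lidpose(yaw,np.radians(20))
    print(vs,f[0].round(4),np.round(f[1],2),"backrim",(f[0]+M@[.071,0,.074]).round(4))
E
```

```text
w [0.5514 0.1486 0.0423] [0.38] backrim [0.5926 0.1439 0.1361]
tw [0.5512 0.1486 0.0418] [0.51 0.42] backrim [0.5923 0.1438 0.1356]
tsw [0.5512 0.1483 0.0428] [0.54 0.81 0.46] backrim [0.5924 0.1435 0.1367]
```

```bash
python3 -c "
from h import *
print(delta([.597,.143,.22],-.115))"
```

```text
(array([ 80.4,  32.7, -80.4]), np.float64(-0.2))
```

Emit:
{"api": "move_arm", "payload": {
  "commands": [
    [-1, 10, 8, -20, 0],
    [-1, 30, 16, -40, 0],
    [-1, 55, 24, -60, 0],
    [-1, 75, 32, -78, 0],
    [-1, 80, 33, -80, 0],
    [-1, 80, 33, -80, 0]
  ]
}}

```text
time: 2.88
position: [0.5906, 0.1492, 0.2174]
tool_rot: [-0.525, -0.473, 0.528, -0.471]
ft_force: [-0.4, -1.0, 0.3]
grip_width: 0.087
```

```bash
python3 -c "
from h import *
print(delta([.597,.143,.1365],-.115))
c=robot.camera('scene'); cv2.imwrite('pics/s1.png',cv2.resize(c['image'][130:330,280:520,::-1],None,fx=3,fy=3))"
```

```text
(array([80.9,  7.5,  5.4]), np.float64(0.33))
```

View pics/s1.png

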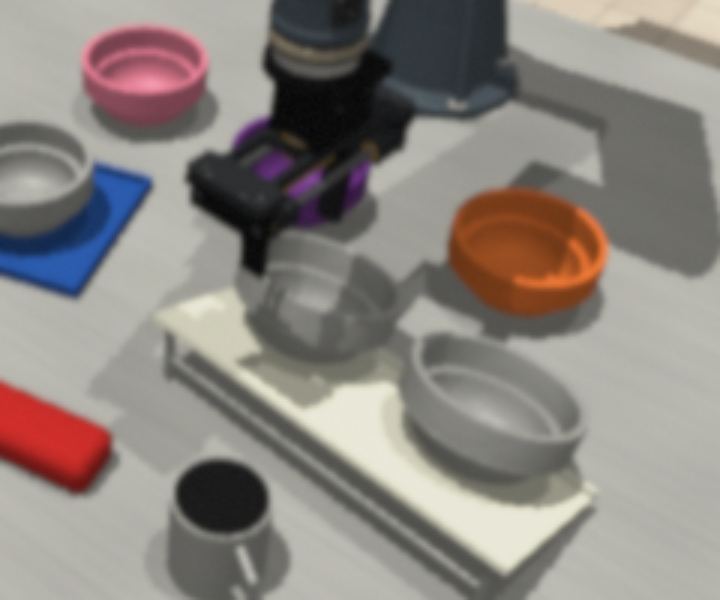

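```bash
python3 -c "
from h import *
for i in range(2):
  o=robot.get_obs();print(o['time'],o['position'],np.round(o['joint_velocities'],3),delta([.597,.143,.1365],-.115)); robot.camera('top')"
```

```text
2.9333 [0.59114442 0.1484707  0.21894254] [-0.02  -0.038 -0.012 -0.002  0.001  0.001] (array([82.4,  6.6,  4.7]), np.float64(0.28))
2.9833 [0.59176671 0.14800084 0.22003046] [-0.015 -0.024 -0.011 -0.001 -0.003  0.001] (array([83.5,  5.8,  4.4]), np.float64(0.22))
```

Emit:
{"api": "move_arm", "payload": {
  "commands": [
    [-1, 15, 0, 0, 0],
    [-1, 30, 0, 0, 0],
    [-1, 45, 0, 0, 0],
    [-1, 50, 0, 0, 0],
    [-1, 50, 0, 0, 0],
    [-1, 50, 0, 0, 0]
  ]
}}

```text
time: 3.53
position: [0.5926, 0.1476, 0.1707]
tool_rot: [0.528, 0.471, -0.527, 0.471]
ft_force: [0.3, -0.1, -0.1]
grip_width: 0.087
```

```bash
python3 -c "
from h import *
for i in range(2):
  o=robot.get_obs();print(o['time'],o['position'],np.round(o['joint_velocities'],3),delta([.597,.143,.1365],-.115)); robot.camera('top')"
```

```text
3.5333 [0.59261199 0.14756679 0.17072656] [ 0.005 -0.007 -0.016 -0.    -0.002  0.001] (array([34.2,  4.8,  4.1]), np.float64(0.14))
3.5833 [0.59291718 0.14771075 0.170994  ] [ 0.003 -0.002 -0.005  0.002 -0.003 -0.001] (array([34.5,  4.5,  4.2]), np.float64(0.15))
```

Emit:
{"api": "move_arm", "payload": {
  "commands": [
    [-1, 5, 2, 2, 0],
    [-1, 15, 4.5, 4, 0],
    [-1, 25, 4.5, 4, 0],
    [-1, 34, 4.5, 4, 0],
    [-1, 34, 4.5, 4, 0],
    [-1, 34, 4.5, 4, 0],
    [-1, 34, 4.5, 4, 0]
  ]
}}

```text
time: 4.22
position: [0.5961, 0.1436, 0.1352]
tool_rot: [-0.527, -0.471, 0.527, -0.471]
ft_force: [-0.2, 0.1, 0.5]
grip_width: 0.0872
```

```bash
python3 -c "
from h import *
o=robot.get_obs();print(o['time'],o['position'],o['ft_force'],delta([.597,.143,.1365],-.115))
c=robot.camera('scene'); cv2.imwrite('pics/s2.png',cv2.resize(c['image'][130:330,280:520,::-1],None,fx=3,fy=3))
c=robot.camera('wrist'); cv2.imwrite('pics/w2.png',c['image'][:,:,::-1])"
```

```text
4.2167 [0.59608325 0.14363819 0.13519742] [-0.19325022  0.09502052  0.47406756] (array([-1.3,  1. ,  0.5]), np.float64(0.19))
```

View pics/s2.png

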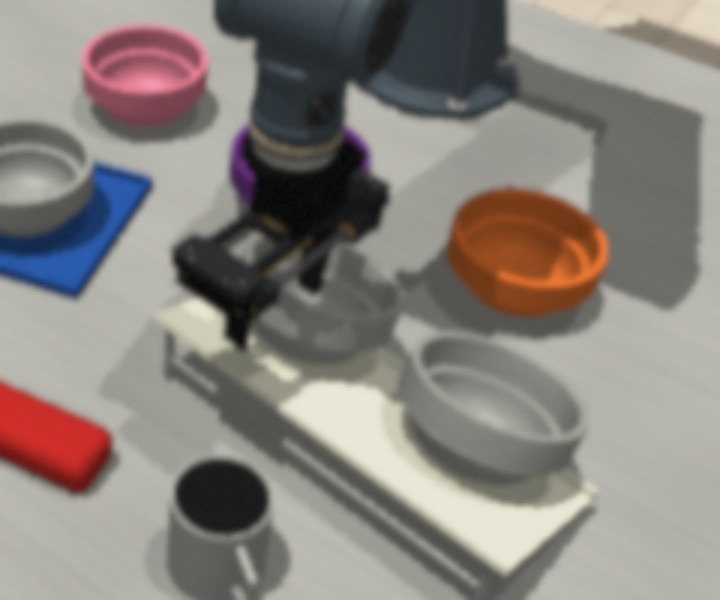

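View pics/w2.png

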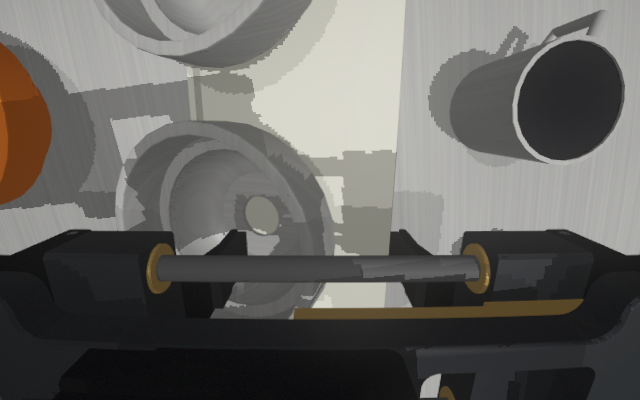

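The pads straddle the back wall, with the inner finger inside the mouth at wrist view (235,260) and the outer one behind it at (400,260). I'll close now.

Emit:
{"api": "move_arm", "payload": {
  "commands": [
    [0, 0, 0, 0, 0],
    [0.5, 0, 0, 0, 0],
    [0.7, 0, 0, 0, 0],
    [1, 0, 0, 0, 0],
    [1, 0, 0, 0, 0],
    [1, 0, 0, 0, 0],
    [1, 0, 0, 0, 0],
    [1, 0, 0, 0, 0]
  ],
  "newtons": 45
}}

```text
time: 4.98
position: [0.5961, 0.1435, 0.1356]
tool_rot: [0.527, 0.471, -0.527, 0.471]
ft_force: [0.5, 0.3, 0.2]
grip_width: 0.0417
```

```bash
python3 -c "
from h import *
o=robot.get_obs();print(o['time'],o['position'],o['ft_force'],o['grip_width'])
c=robot.camera('scene'); cv2.imwrite('pics/s3.png',cv2.resize(c['image'][130:330,280:520,::-1],None,fx=3,fy=3))"
```

```text
4.9833 [0.59614534 0.14354772 0.13557732] [0.46666976 0.28014245 0.21454018] 0.04172095849414035
```

View pics/s3.png

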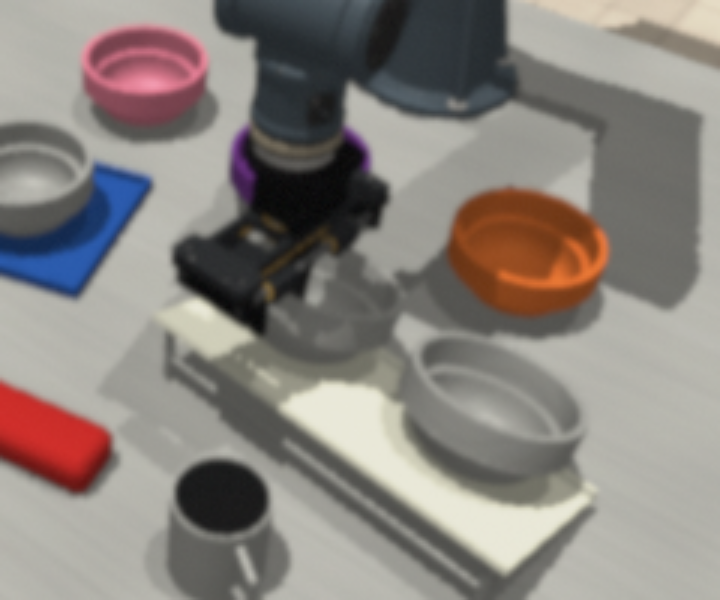

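Emit:
{"api": "move_arm", "payload": {
  "commands": [
    [1, 0, 0, 0, 0],
    [1, 0, 0, 0, 0],
    [1, 0, 0, 0, 0],
    [1, 0, 0, 0, 0],
    [1, 0, 0, 0, 0],
    [1, 0, 0, 0, 0],
    [1, 0, 0, 0, 0],
    [1, 0, 0, 0, 0]
  ]
}}

```text
time: 5.7
position: [0.5961, 0.1436, 0.1354]
tool_rot: [-0.527, -0.471, 0.527, -0.471]
ft_force: [-0.5, 0.1, -1.4]
grip_width: 0.0063
```

```bash
python3 -c "
from h import *
o=robot.get_obs();print(o['time'],o['position'],o['ft_force'],o['moment'],o['grip_width'])
c=robot.camera('scene'); cv2.imwrite('pics/s4.png',cv2.resize(c['image'][130:330,280:520,::-1],None,fx=3,fy=3))"
```

```text
5.7 [0.59606322 0.1435517  0.13537355] [-0.50413739  0.14113471 -1.41901092] [-0.16658567 -0.13071689 -0.01717448] 0.0062846852012031235
```

View pics/s4.png

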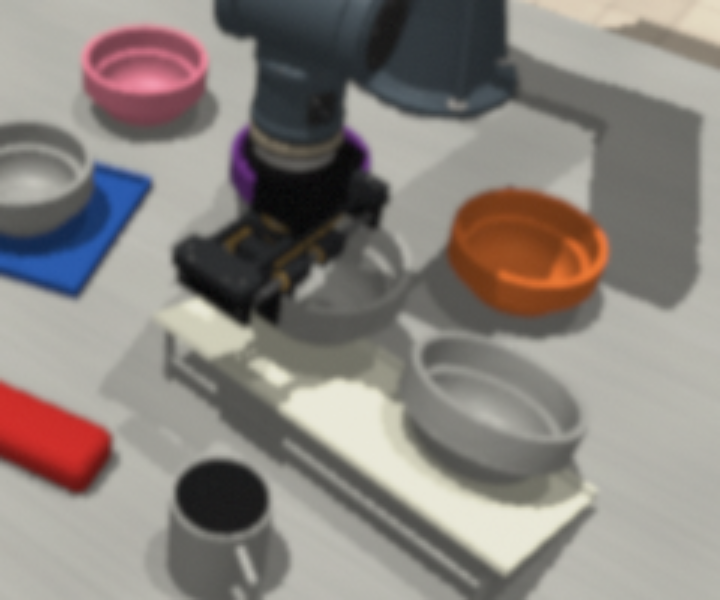

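The cover has swung level in the pads, and the opening reads 6 mm. I'll lift it and then measure.

Emit:
{"api": "move_arm", "payload": {
  "commands": [
    [1, -5, 0, 0, 0],
    [1, -15, 0, 0, 0],
    [1, -30, 0, 0, 0],
    [1, -45, 0, 0, 0],
    [1, -60, 0, 0, 0],
    [1, -75, 0, 0, 0],
    [1, -85, 0, 0, 0],
    [1, -90, 0, 0, 0]
  ]
}}

```text
time: 6.42
position: [0.5971, 0.1436, 0.2281]
tool_rot: [0.528, 0.47, -0.526, 0.472]
ft_force: [0.6, -0.6, -2.3]
grip_width: 0.0066
```

```bash
cat >> h.py <<'E'
def fitfree(views,x0):
    """full pose: x,y,z, rx,ry tilt (rotvec) with any axis"""
    S=[support(m,0.4) for _,_,m in views]
    def f(v):
        P=LIDP@R.from_rotvec([v[3],v[4],0]).as_matrix().T+v[:3]
        return np.concatenate([support(proj(c,P,o))-s for (c,o,_),s in zip(views,S)])
    r=least_squares(f,np.r_[x0,0,0],loss="soft_l1",f_scale=1.0)
    return r.x,[np.sqrt(np.mean(k**2)) for k in np.split(f(r.x),len(views))]
E
python3 - <<'E'
from h import *
o=robot.get_obs();print(o['time'],o['position'],o['ft_force'],o['moment'],o['grip_width'])
t=robot.camera("top");s=robot.camera("scene");w=robot.camera("wrist")
cv2.imwrite('pics/s5.png',cv2.resize(s['image'][100:300,280:520,::-1],None,fx=3,fy=3))
cv2.imwrite('pics/t5.png',t['image'][:,:,::-1]);cv2.imwrite('pics/w5.png',w['image'][:,:,::-1])
for n,c in (("t",t),("s",s),("w",w)):
  for r in robot.regions_of(c,"lid_a"): print(n,r["p"],np.round(r["bbox"]))
E
```

```text
6.4167 [0.59709244 0.14362245 0.22809622] [ 0.63963576 -0.6206122  -2.33854744] [-0.06578269 -0.1115077   0.00185682] 0.0066447786613881826
t 0.76 [249. 262. 318. 326.]
t 0.71 [177. 170. 248. 239.]
t 0.7 [142. 279. 212. 343.]
s 0.87 [428. 192. 482. 234.]
s 0.64 [375. 180. 421. 219.]
s 0.57 [412. 241. 477. 292.]
w 0.94 [  0.  44. 118. 193.]
w 0.93 [ 54. 123. 323. 319.]
w 0.57 [158.   0. 331.  85.]
```

View pics/s5.png

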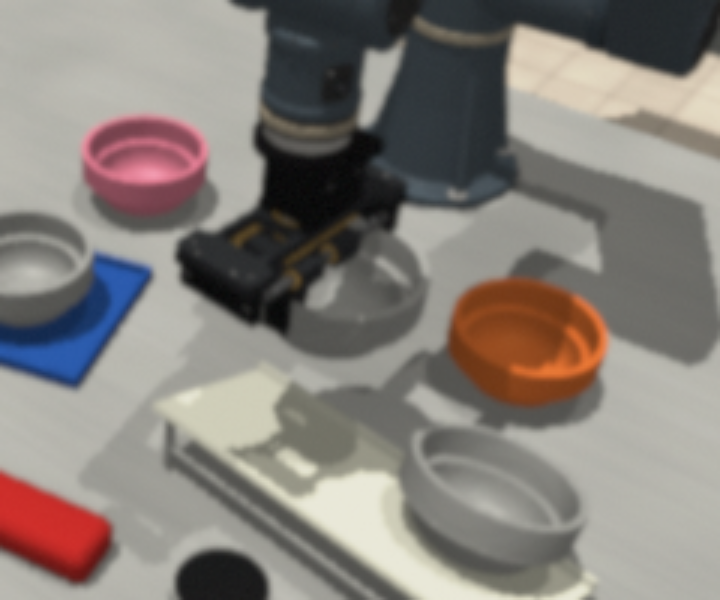

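View pics/t5.png

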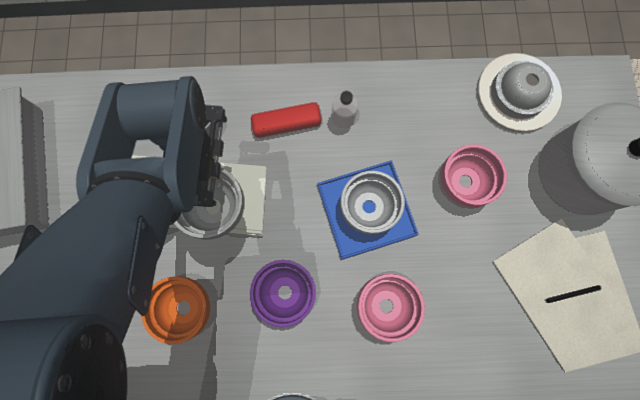

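View pics/w5.png

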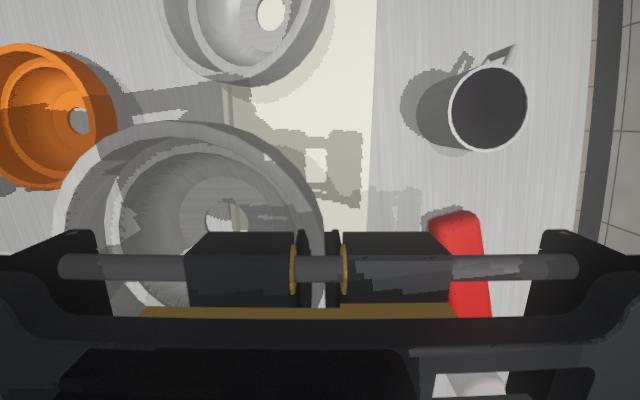

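```bash
cat >> h.py <<'E'
def fitpart(views,x0,free=True):
    """views: (cam,obs,mask pts,(lo,hi) deg of image directions used; image y down)"""
    S=[];I=[]
    for c,o,m,rg in views:
        S.append(support(m,0.4)); a=np.degrees(TH); k=np.zeros(len(TH),bool)
        for lo,hi in rg: k|=((a-lo)%360)<=((hi-lo)%360)
        I.append(k)
    def f(v):
        rv=[v[3],v[4],0] if free else [0,0,0]
        P=LIDP@R.from_rotvec(rv).as_matrix().T+v[:3]
        return np.concatenate([(support(proj(c,P,o))-s)[k] for (c,o,_,_),s,k in zip(views,S,I)])
    r=least_squares(f,np.r_[x0,0,0] if free else x0,loss="soft_l1",f_scale=1.0)
    return r.x,np.sqrt(np.mean(f(r.x)**2))
def draw(c,o,v,fn,crop=None,fx=1):
    im=c["image"][:,:,::-1].copy(); v=list(v)+[0]*(5-len(v))
    for u in proj(c,LIDP@R.from_rotvec([v[3],v[4],0]).as_matrix().T+np.array(v[:3]),o):
        cv2.circle(im,tuple(int(round(k)) for k in u),0,(0,0,255),-1)
    if crop: im=im[crop[1]:crop[3],crop[0]:crop[2]]
    cv2.imwrite(fn,cv2.resize(im,None,fx=fx,fy=fx))
E
python3 - <<'E'
from h import *
o=robot.get_obs(); Mt=R.from_quat(o["tool_rot"]).as_matrix()
t=robot.camera("top");s=robot.camera("scene");w=robot.camera("wrist")
def pick(c,u):
    return min(robot.regions_of(c,"lid_a"),key=lambda r:np.hypot((r["bbox"][0]+r["bbox"][2])/2-u[0],(r["bbox"][1]+r["bbox"][3])/2-u[1]))["pixels"]
mw=maskpts(pick(w,(190,220)));ms=maskpts(pick(s,(398,200)));mt=maskpts(pick(t,(213,205)))
g=np.array(o["position"])-.071*Mt[:,1]; g[2]=.155
W=(w,o,mw,[(185,330)]);S=(s,None,ms,[(290,360),(0,100)]);T=(t,None,mt,[(320,360),(0,60)])
for nm,vs in (("w",[W]),("ws",[W,S]),("wst",[W,S,T])):
    for fr in (0,1):
        r,e=fitpart(vs,g,fr); d=Mt.T@(r[:3]-o["position"])
        print(nm,r.round(4),round(e,2),"in tool",d.round(4))
print(g)
draw(w,o,r,"pics/w6.png");draw(s,None,r,"pics/s6.png",(280,100,520,300),3)
E
```

```text
w [0.5264 0.1507 0.1505] 0.33 in tool [ 0.0742 -0.0693  0.0005]
w [0.5246 0.1511 0.1489 0.0034 0.0255] 0.27 in tool [ 0.0757 -0.0711  0.0003]
ws [0.5268 0.1506 0.151 ] 0.73 in tool [ 0.0736 -0.0688  0.0006]
ws [ 0.5271  0.1507  0.1512  0.0031 -0.0062] 0.72 in tool [ 0.0735 -0.0685  0.0004]
wst [0.5265 0.1506 0.1506] 0.7 in tool [ 0.0741 -0.0692  0.0006]
wst [ 0.5265  0.1511  0.1503  0.0075 -0.0014] 0.69 in tool [ 0.0743 -0.0692  0.0001]
[0.52487391 0.15141302 0.155     ]
```

View pics/w6.png

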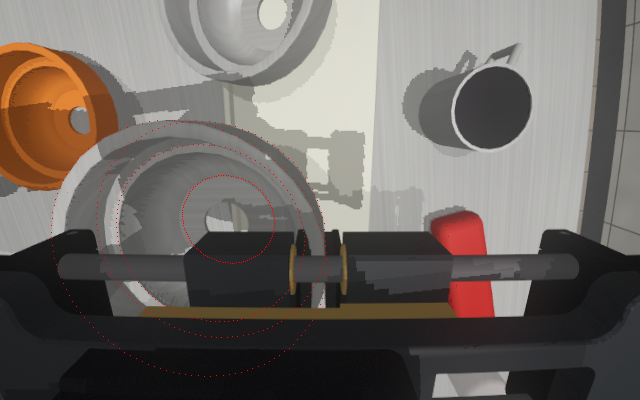

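View pics/s6.png

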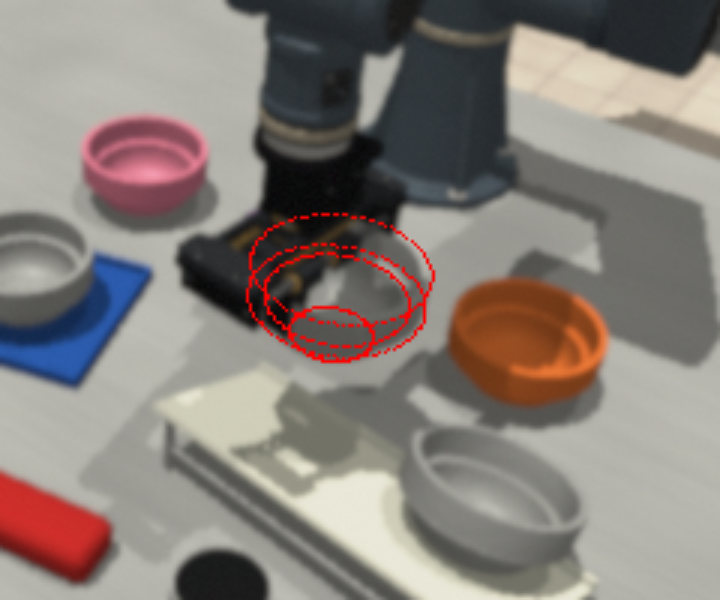

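```bash
python3 - <<'E'
from h import *
import pickle
cs=pickle.load(open("cs.pkl","rb"));reg=pickle.load(open("reg.pkl","rb"))
t,s=cs["top"],cs["scene"]
T=(t,None,maskpts(reg["top","lid_base"][0]["pixels"]));S=(s,None,maskpts(reg["scene","lid_base"][2]["pixels"]))
for v in ([T],[S],[T,S]):
    st=[support(x[2],.4) for x in v]
    r=least_squares(lambda q:np.concatenate([support(proj(c,LIDP+[q[0],q[1],.006],o))-k for (c,o,_),k in zip(v,st)]),[.54,-.2],loss="soft_l1"); print(r.x.round(4))
b=r.x; yh=np.array([np.cos(-.115),np.sin(-.115)]); p=b+.0705*yh; print(p,delta([*p,.235],-.115))
E
```

```text
[ 0.5431 -0.2044]
[ 0.5469 -0.2062]
[ 0.5442 -0.2051]
[ 0.61425783 -0.21315231] (array([ -9.9,  58. , 352.4]), np.float64(0.17))
```

Emit:
{"api": "move_arm", "payload": {
  "commands": [
    [1, -2, 2, 10, 0],
    [1, -4, 5, 30, 0],
    [1, -6, 10, 58, 0],
    [1, -8, 15, 88, 0],
    [1, -10, 20, 118, 0],
    [1, -10, 25, 148, 0],
    [1, -10, 30, 178, 0],
    [1, -10, 35, 208, 0]
  ]
}}

```text
time: 7.68
position: [0.6075, -0.0693, 0.2359]
tool_rot: [0.527, 0.471, -0.527, 0.471]
ft_force: [1.2, -0.1, -3.2]
grip_width: 0.0062
```

Emit:
{"api": "move_arm", "payload": {
  "commands": [
    [1, 0, 6, 30, 0],
    [1, 0, 11, 60, 0],
    [1, 0, 16, 90, 0],
    [1, 0, 20, 115, 0],
    [1, 0, 23, 135, 0],
    [1, 0, 23, 143, 0],
    [1, 0, 23, 144, 0],
    [1, 0, 23, 144, 0]
  ]
}}

```text
time: 8.35
position: [0.6139, -0.2126, 0.2354]
tool_rot: [0.528, 0.471, -0.527, 0.47]
ft_force: [-0.4, -0.6, -2.3]
grip_width: 0.0065
```

```bash
python3 - <<'E'
from h import *
o=robot.get_obs(); s=robot.camera("scene"); t=robot.camera("top"); w=robot.camera("wrist")
print(o["position"],o["ft_force"],delta([.6143,-.2132,.1145],-.115))
cv2.imwrite('pics/s7.png',cv2.resize(s['image'][80:280,200:440,::-1],None,fx=3,fy=3)); cv2.imwrite('pics/w7.png',w['image'][:,:,::-1])
E
```

```text
[ 0.61393521 -0.21264959  0.23536696] [-0.41899768 -0.56132663 -2.30545144] (array([121. ,   0.4,   2.2]), np.float64(0.26))
```

View pics/s7.png

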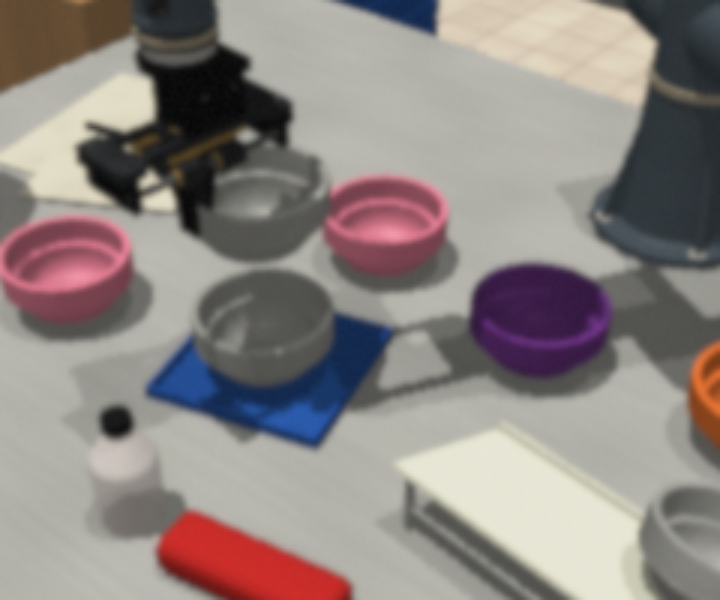

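View pics/w7.png

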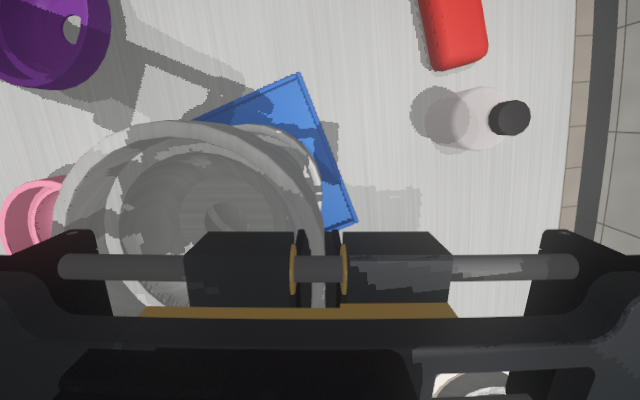

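The held cover hangs level above the base. In the scene crop it is at (265,200) and the base is at (265,325). I'll descend into the mouth.

Emit:
{"api": "move_arm", "payload": {
  "commands": [
    [1, 5, 0, 0, 0],
    [1, 15, 0, 0, 0],
    [1, 30, 0, 0, 0],
    [1, 45, 0, 0, 0],
    [1, 60, 0, 0, 0],
    [1, 70, 0, 0, 0],
    [1, 75, 0, 0, 0],
    [1, 75, 0, 0, 0]
  ]
}}

```text
time: 9.17
position: [0.6137, -0.2119, 0.1587]
tool_rot: [-0.527, -0.472, 0.527, -0.47]
ft_force: [-1.1, -0.3, -1.7]
grip_width: 0.0061
```

```bash
python3 - <<'E'
from h import *
o=robot.get_obs(); s=robot.camera("scene"); w=robot.camera("wrist")
print(o["position"],o["ft_force"],delta([.6143,-.2132,.1145],-.115))
cv2.imwrite('pics/s8.png',cv2.resize(s['image'][100:260,210:370,::-1],None,fx=4,fy=3.75)); 
E
```

```text
[ 0.61367811 -0.21193768  0.1587211 ] [-1.13317192 -0.33375326 -1.65104252] (array([46.2, -0.5,  0.5]), np.float64(0.19))
```

View pics/s8.png

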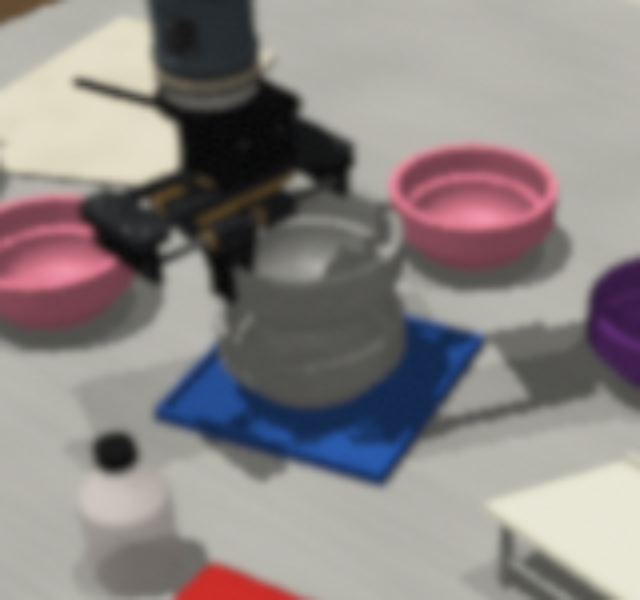

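Emit:
{"api": "move_arm", "payload": {
  "commands": [
    [1, 4, 0, 0, 0],
    [1, 10, 0, 0, 0],
    [1, 17, 0, 0, 0],
    [1, 24, 0, 0, 0],
    [1, 31, 0, 0, 0],
    [1, 36, 0, 0, 0],
    [1, 38, 0, 0, 0],
    [1, 38, 0, 0, 0]
  ]
}}

```text
time: 9.93
position: [0.614, -0.2125, 0.1215]
tool_rot: [-0.527, -0.472, 0.527, -0.471]
ft_force: [0.0, 0.1, -2.3]
grip_width: 0.0069
```

```bash
python3 - <<'E'
from h import *
o=robot.get_obs(); s=robot.camera("scene"); w=robot.camera("wrist")
print(o["position"],o["ft_force"],o["moment"],o["grip_width"],delta([.6143,-.2132,.1145],-.115))
cv2.imwrite('pics/s9.png',cv2.resize(s['image'][100:260,210:370,::-1],None,fx=4,fy=3.75)); cv2.imwrite('pics/w9.png',w['image'][:,:,::-1])
E
```

```text
[ 0.61402708 -0.21251201  0.12153228] [ 0.03612449  0.09017722 -2.30580608] [-0.10532398 -0.1196984   0.00693507] 0.006880282479542985 (array([ 8. , -0.3,  0.4]), np.float64(0.18))
```

View pics/s9.png

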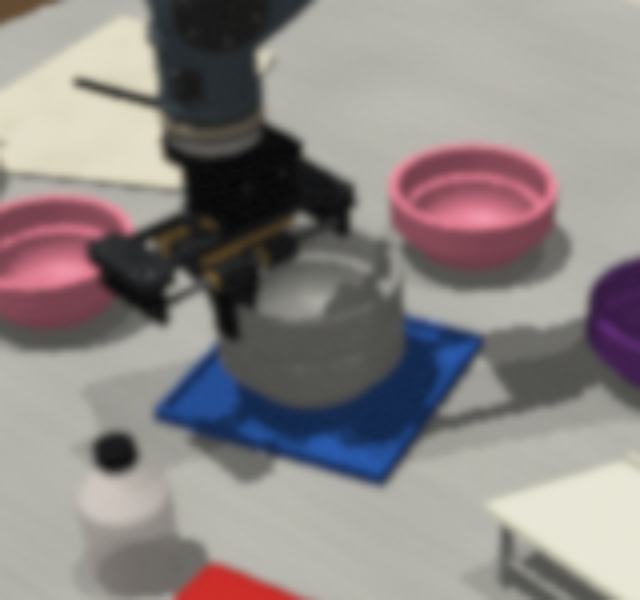

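View pics/w9.png

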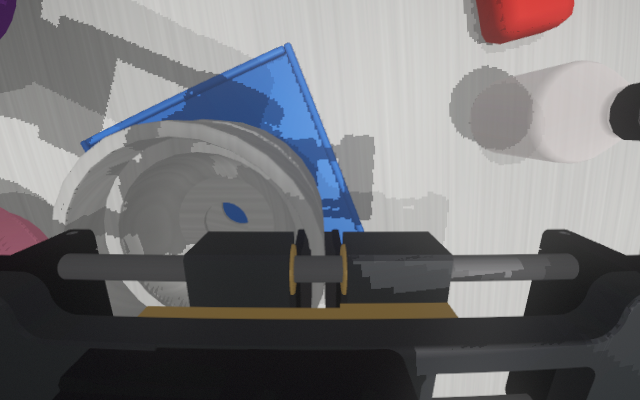

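Emit:
{"api": "move_arm", "payload": {
  "commands": [
    [1, 1, 0, 0, 0],
    [1, 2, 0, 0, 0],
    [1, 3.5, 0, 0, 0],
    [1, 5, 0, 0, 0],
    [1, 6, 0, 0, 0],
    [1, 7, 0, 0, 0],
    [1, 7, 0, 0, 0]
  ]
}}

```text
time: 10.62
position: [0.6143, -0.2126, 0.1153]
tool_rot: [-0.527, -0.471, 0.527, -0.471]
ft_force: [-0.1, 0.7, -3.3]
grip_width: 0.0063
```

Emit:
{"api": "move_arm", "payload": {
  "commands": [
    [1, 0.5, 0, 0, 0],
    [1, 1, 0, 0, 0],
    [1, 1.5, 0, 0, 0],
    [1, 2, 0, 0, 0],
    [1, 2, 0, 0, 0],
    [1, 2, 0, 0, 0]
  ]
}}

```text
time: 11.12
position: [0.6145, -0.2127, 0.1135]
tool_rot: [-0.527, -0.471, 0.527, -0.471]
ft_force: [-0.3, 0.5, -1.3]
grip_width: 0.0063
```

```bash
python3 - <<'E'
from h import *
o=robot.get_obs(); s=robot.camera("scene"); print(o["position"],o["ft_force"],o["moment"])
cv2.imwrite('pics/s10.png',cv2.resize(s['image'][140:220,230:330,::-1],None,fx=6,fy=6,interpolation=2)); 
E
```

```text
[ 0.61446304 -0.21273145  0.113522  ] [-0.26947722  0.46505288 -1.31761029] [-0.12281246 -0.10192566 -0.00085687]
```

View pics/s10.png

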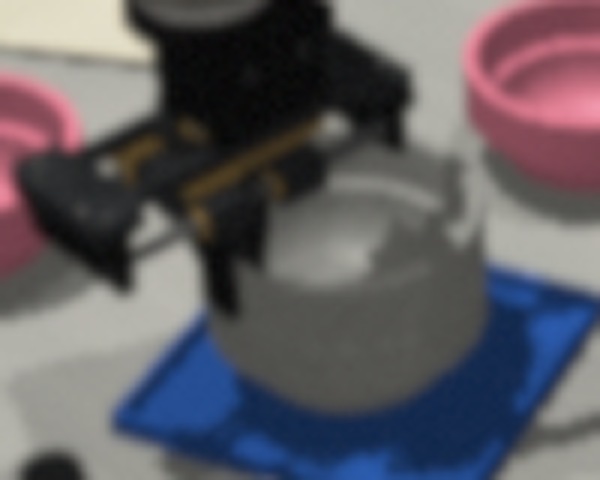

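Force noise is about 1 N and there's no clear contact yet, so I'll go down 2 mm more.

Emit:
{"api": "move_arm", "payload": {
  "commands": [
    [1, 0.5, 0, 0, 0],
    [1, 1, 0, 0, 0],
    [1, 1.5, 0, 0, 0],
    [1, 2, 0, 0, 0],
    [1, 2, 0, 0, 0],
    [1, 2, 0, 0, 0]
  ]
}}

```text
time: 11.67
position: [0.6147, -0.2128, 0.1123]
tool_rot: [0.527, 0.471, -0.527, 0.472]
ft_force: [-0.5, 0.1, 4.4]
grip_width: 0.0068
```

Contact: the vertical force went from −2.3 N to +4.4 N at TCP z 0.112, as expected for fully home. I'll release.

Emit:
{"api": "move_arm", "payload": {
  "commands": [
    [0.8, 0, 0, 0, 0],
    [0.6, 0, 0, 0, 0],
    [0.4, 0, 0, 0, 0],
    [0.2, 0, 0, 0, 0],
    [0, 0, 0, 0, 0],
    [-0.3, 0, 0, 0, 0],
    [-0.3, 0, 0, 0, 0],
    [-0.3, 0, 0, 0, 0]
  ]
}}

```text
time: 12.33
position: [0.6145, -0.2127, 0.1115]
tool_rot: [-0.527, -0.471, 0.527, -0.471]
ft_force: [-1.0, -0.5, 0.0]
grip_width: 0.0474
```

```bash
python3 - <<'E'
from h import *
o=robot.get_obs(); s=robot.camera("scene"); w=robot.camera("wrist"); print(o["position"],o["ft_force"],o["grip_width"])
cv2.imwrite('pics/s11.png',cv2.resize(s['image'][140:220,230:330,::-1],None,fx=6,fy=6,interpolation=2)); cv2.imwrite('pics/w11.png',w['image'][:,:,::-1])
E
```

```text
[ 0.61446419 -0.21272908  0.11148214] [-0.97510892 -0.50156581  0.01424038] 0.0473535934116539
```

View pics/s11.png

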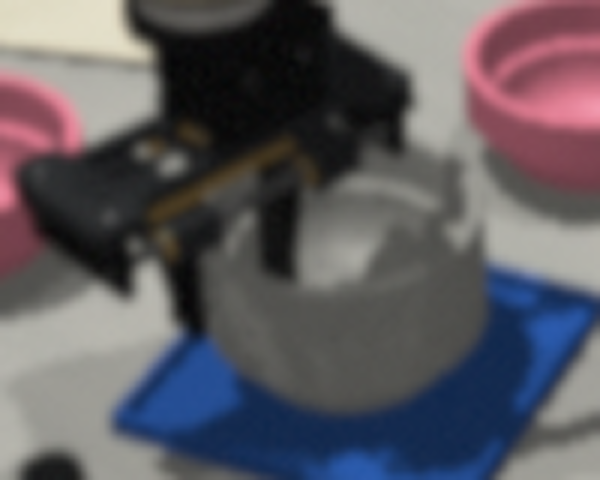

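View pics/w11.png

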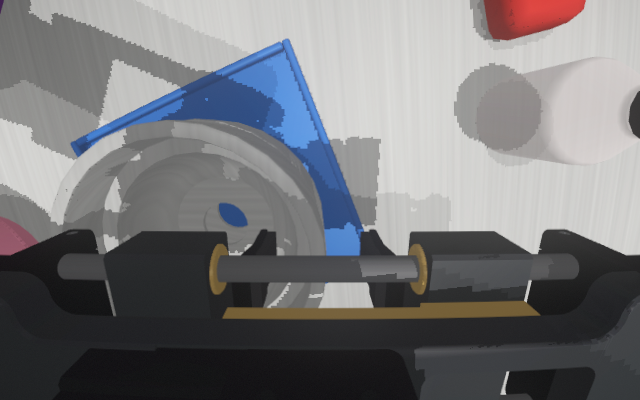

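Emit:
{"api": "move_arm", "payload": {
  "commands": [
    [-1, -10, 0, 0, 0],
    [-1, -35, 0, 0, 0],
    [-1, -70, 0, 0, 0],
    [-1, -105, 0, 0, 0],
    [-1, -140, 0, -10, 0],
    [-1, -165, 0, -40, 0],
    [-1, -180, 0, -75, 0],
    [-1, -188, 0, -110, 0]
  ]
}}

```text
time: 13.1
position: [0.628, -0.1033, 0.3041]
tool_rot: [0.529, 0.469, -0.526, 0.473]
ft_force: [0.1, -0.5, -0.0]
grip_width: 0.0867
```

Emit:
{"api": "move_arm", "payload": {
  "commands": [
    [-1, 0, -10, -38, 0],
    [-1, 0, -20, -76, 0],
    [-1, 0, -30, -114, 0],
    [-1, 0, -40, -152, 0],
    [-1, 0, -50, -190, 0],
    [-1, 0, -60, -228, 0],
    [-1, 0, -70, -266, 0],
    [-1, 0, -80, -300, 0]
  ]
}}

```text
time: 13.77
position: [0.58, 0.206, 0.3006]
tool_rot: [0.527, 0.471, -0.527, 0.472]
ft_force: [0.7, 0.3, -0.2]
grip_width: 0.0868
```

```bash
python3 -c "
from h import *
o=robot.get_obs();print(o['position'],delta([.57,.235,.30],-.115))"
```

```text
[0.58004843 0.20599166 0.30062803] (array([  0.6, -13.2, -27.7]), np.float64(0.21))
```

Emit:
{"api": "move_arm", "payload": {
  "commands": [
    [-1, 0, -5, -12, 0],
    [-1, 0, -10, -25, 0],
    [-1, 0, -10, -25, 0],
    [-1, 0, -10, -25, 0]
  ]
}}

```text
time: 14.1
position: [0.5737, 0.2291, 0.2998]
tool_rot: [-0.527, -0.471, 0.527, -0.472]
ft_force: [0.1, 0.6, 0.9]
grip_width: 0.0869
```

```bash
python3 - <<'E'
from h import *
import pickle
cs=pickle.load(open("cs.pkl","rb"));reg=pickle.load(open("reg.pkl","rb"))
o=robot.get_obs(); c=robot.camera("wrist"); t2=robot.camera("top"); s2=robot.camera("scene")
cv2.imwrite("pics/w12.png",c["image"][:,:,::-1]); print(o["position"])
rs=robot.regions_of(c,"lid_a")
for r in rs: print(r["p"],np.round(r["bbox"]))
k=min(rs,key=lambda r:abs((r["bbox"][0]+r["bbox"][2])/2-300))
yaw=-.115;M=lidpose(yaw,np.radians(20))
V={"t":(cs["top"],None,maskpts(reg["top","lid_a"][1]["pixels"])),"s":(cs["scene"],None,maskpts(reg["scene","lid_a"][1]["pixels"])),"w":(c,o,maskpts(k["pixels"]))}
for vs in ("w","tw","tsw"):
    f=fitlid([V[q] for q in vs],[.5712,.3278,.0446],np.radians(20),yaw,False)
    print(vs,f[0].round(4),np.round(f[1],2),"backrim",(f[0]+M@[.071,0,.074]).round(4))
# stack check
for n,cc in (("top",t2),("scene",s2)):
    for nm in ("lid_a","lid_base"):
        for r in robot.regions_of(cc,nm): print(n,nm,round(float(r["p"]),2),np.round(r["bbox"]))
cv2.imwrite("pics/t12.png",cv2.resize(t2["image"][140:270,300:440,::-1],None,fx=4,fy=4))
cv2.imwrite("pics/s12.png",cv2.resize(s2["image"][140:230,230:350,::-1],None,fx=5,fy=5))
pickle.dump((t2,s2),open("st1.pkl","wb"))
E
```

```text
[0.57366148 0.22911221 0.299818  ]
0.68 [ 63. 126. 185. 233.]
0.59 [226.  23. 362. 166.]
w [0.5732 0.3292 0.042 ] [0.41] backrim [0.6143 0.3245 0.1358]
tw [0.5728 0.3294 0.0415] [0.52 0.47] backrim [0.614  0.3247 0.1353]
tsw [0.5728 0.3287 0.0436] [0.59 0.76 0.66] backrim [0.6139 0.324  0.1375]
top lid_a 0.8 [114. 172. 175. 233.]
top lid_a 0.77 [142. 278. 210. 343.]
top lid_a 0.63 [341. 167. 411. 232.]
top lid_a 0.63 [250. 259. 316. 326.]
top lid_base 0.92 [359. 276. 424. 339.]
top lid_base 0.57 [445. 143. 507. 208.]
top lid_base 0.56 [342. 196. 378. 237.]
scene lid_a 0.87 [429. 192. 484. 237.]
scene lid_a 0.8 [413. 240. 481. 293.]
scene lid_a 0.74 [262. 163. 310. 198.]
scene lid_a 0.66 [354. 164. 399. 207.]
scene lid_a 0.48 [252. 250. 316. 293.]
scene lid_base 0.96 [199. 148. 245. 189.]
scene lid_base 0.91 [309. 138. 350. 174.]
scene lid_base 0.81 [267. 186. 312. 212.]
scene lid_base 0.68 [337. 282. 373. 335.]
scene lid_base 0.44 [413. 242. 478. 290.]
```

View pics/w12.png

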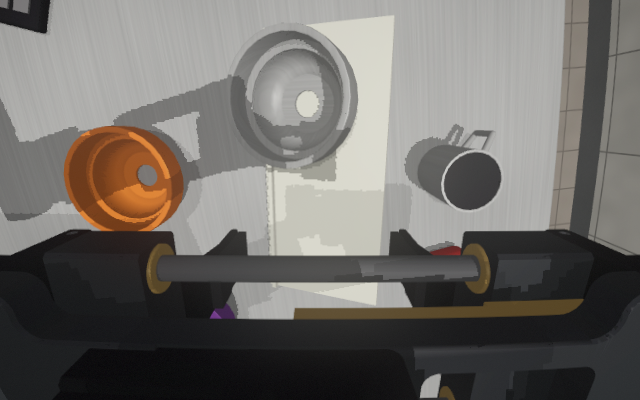

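View pics/t12.png

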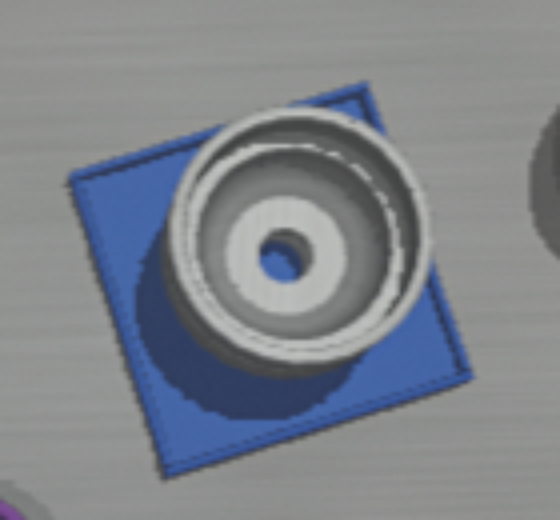

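View pics/s12.png

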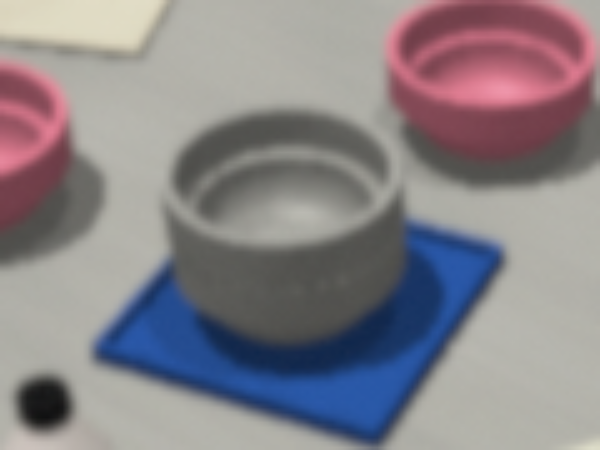

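The first stand cover sits flush and level in the base: the top crop shows concentric rims around (300,235) and the scene crop shows a closed seam. The wrist view shows the second cover at about (293,95) on the board.

```bash
python3 -c "
from h import *
o=robot.get_obs();print(o['position'],delta([.6185,.324,.21],-.115),delta([.6185,.324,.136],-.115))"
```

```text
[0.57391727 0.22870069 0.29949638] (array([ 89.5,  33.5, -99.7]), np.float64(0.1)) (array([163.5,  33.5, -99.8]), np.float64(0.1))
```

Emit:
{"api": "move_arm", "payload": {
  "commands": [
    [-1, 10, 8, -20, 0],
    [-1, 30, 18, -45, 0],
    [-1, 55, 26, -70, 0],
    [-1, 75, 32, -90, 0],
    [-1, 88, 33.5, -100, 0],
    [-1, 90, 33.5, -100, 0],
    [-1, 90, 33.5, -100, 0],
    [-1, 90, 33.5, -100, 0]
  ]
}}

```text
time: 15.17
position: [0.6182, 0.3243, 0.2105]
tool_rot: [0.527, 0.471, -0.527, 0.471]
ft_force: [-0.6, -0.6, 0.9]
grip_width: 0.0869
```

```bash
python3 -c "
from h import *
robot.camera('top')
o=robot.get_obs();print(o['position'],delta([.6185,.324,.136],-.115))"
```

```text
[0.61856093 0.32430537 0.21117957] (array([75.2, -0.2,  0.3]), np.float64(0.13))
```

Emit:
{"api": "move_arm", "payload": {
  "commands": [
    [-1, 10, 0, 0, 0],
    [-1, 25, 0, 0, 0],
    [-1, 42, 0, 0, 0],
    [-1, 58, 0, 0, 0],
    [-1, 70, 0, 0, 0],
    [-1, 75, 0, 0, 0],
    [-1, 75, 0, 0, 0],
    [0, 75, 0, 0, 0]
  ]
}}

```text
time: 15.88
position: [0.6184, 0.3251, 0.135]
tool_rot: [0.527, 0.471, -0.527, 0.471]
ft_force: [-0.4, 0.5, 0.6]
grip_width: 0.0848
```

```bash
python3 -c "
from h import *
o=robot.get_obs();print(o['position'],o['ft_force'],delta([.6185,.324,.136],-.115))
c=robot.camera('wrist'); cv2.imwrite('pics/w13.png',c['image'][:,:,::-1])"
```

```text
[0.6184409  0.32511075 0.13499756] [-0.35484373  0.47076332  0.61300525] (array([-1. ,  0.2,  1.1]), np.float64(0.16))
```

View pics/w13.png

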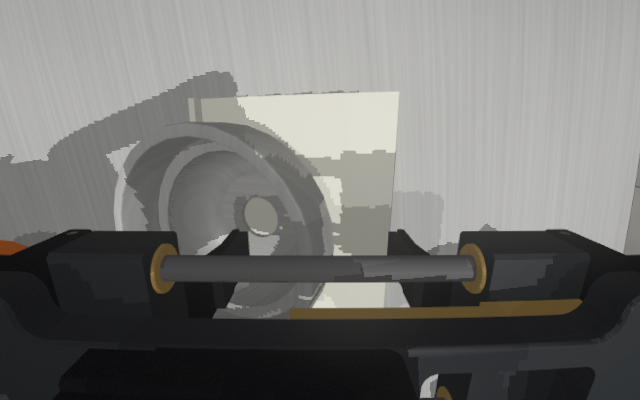

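The picture matches the first grasp: cover at (225,215), fingers at (235,260) and (400,260). Closing.

Emit:
{"api": "move_arm", "payload": {
  "commands": [
    [1, 0, 0, 0, 0],
    [1, 0, 0, 0, 0],
    [1, 0, 0, 0, 0],
    [1, 0, 0, 0, 0],
    [1, 0, 0, 0, 0],
    [1, 0, 0, 0, 0],
    [1, 0, 0, 0, 0],
    [1, 0, 0, 0, 0]
  ],
  "newtons": 45
}}

```text
time: 16.6
position: [0.618, 0.3253, 0.1345]
tool_rot: [-0.527, -0.471, 0.527, -0.471]
ft_force: [0.7, -0.5, -0.5]
grip_width: 0.031
```

Emit:
{"api": "move_arm", "payload": {
  "commands": [
    [1, 0, 0, 0, 0],
    [1, 0, 0, 0, 0],
    [1, 0, 0, 0, 0],
    [1, 0, 0, 0, 0],
    [1, 0, 0, 0, 0],
    [1, 0, 0, 0, 0],
    [1, 0, 0, 0, 0],
    [1, 0, 0, 0, 0]
  ]
}}

```text
time: 17.27
position: [0.618, 0.3252, 0.1344]
tool_rot: [-0.527, -0.471, 0.527, -0.471]
ft_force: [-0.3, 0.2, -3.5]
grip_width: 0.0066
```

Lift to about 0.27, since the stack's rim now stands at 114 mm.

Emit:
{"api": "move_arm", "payload": {
  "commands": [
    [1, -5, 0, 0, 0],
    [1, -18, 0, 0, 0],
    [1, -36, 0, 0, 0],
    [1, -56, 0, 0, 0],
    [1, -76, 0, 0, 0],
    [1, -95, 0, 0, 0],
    [1, -110, 0, 0, 0],
    [1, -120, 0, 0, 0]
  ]
}}

```text
time: 17.93
position: [0.619, 0.3256, 0.2584]
tool_rot: [0.529, 0.471, -0.526, 0.472]
ft_force: [-0.5, -0.1, -3.0]
grip_width: 0.0066
```

```bash
python3 - <<'E'
from h import *
import pickle
robot.camera("top");robot.camera("top")
o=robot.get_obs(); Mt=R.from_quat(o["tool_rot"]).as_matrix(); print(o["time"],o["position"],o["ft_force"],o["grip_width"])
w=robot.camera("wrist");s=robot.camera("scene");t=robot.camera("top")
cv2.imwrite('pics/s14.png',s["image"][:,:,::-1])
def pick(c,u):
    return min(robot.regions_of(c,"lid_a"),key=lambda r:np.hypot((r["bbox"][0]+r["bbox"][2])/2-u[0],(r["bbox"][1]+r["bbox"][3])/2-u[1]))
mr=pick(w,(190,220)); print(mr["bbox"]); mw=maskpts(mr["pixels"])
g=np.array(o["position"])-.071*Mt[:,1]; g[2]-=.0745
us=proj(s,[g+[0,0,.04]])[0]; ms=pick(s,us); print(us,ms["bbox"])
W=(w,o,mw,[(185,330)]);S=(s,None,maskpts(ms["pixels"]),[(290,360),(0,100)])
for nm,vs in (("w",[W]),("ws",[W,S])):
    for fr in (0,1):
        r,e=fitpart(vs,g,fr); d=Mt.T@(r[:3]-o["position"])
        print(nm,r.round(4),round(e,2),"in tool",d.round(4))
draw(w,o,r,"pics/w14.png")
# stack top cover, pose fit with level, from t and earlier s,t
t2,s2=pickle.load(open("st1.pkl","rb"))
tr=pick(t,(376,200)); sr=pick(s,(286,180)); print(tr["bbox"],sr["bbox"])
# union silhouette: rim ring only upper part: directions up in scene, all in top
v=[(t,None,maskpts(tr["pixels"]),[(180,360)]),(s,None,maskpts(sr["pixels"]),[(180,360)])]
for q in ([v[0]],[v[1]],v):
    S_=[support(x[2],.4) for x in q]; a=np.degrees(TH); k=(a>=180)
    f=lambda p:np.concatenate([(support(proj(c,LIDP[-240:]+[p[0],p[1],.040],oo))-ss)[k] for (c,oo,_,_),ss in zip(q,S_)])
    print("stack",least_squares(f,[.544,-.205],loss="soft_l1").x.round(4))
E
```

```text
18.0333 [0.61938536 0.32575834 0.25811937] [-0.41012352 -0.43304634 -2.21028514] 0.00644618247395453
[52.6, 120.8, 328.9, 317.2]
[457.69499388 225.70900297] [444.6, 200.7, 499.3, 247.4]
w [0.5499 0.3322 0.1834] 0.39 in tool [ 0.0743 -0.0702  0.0015]
w [0.5494 0.3323 0.183  0.0011 0.0073] 0.38 in tool [ 0.0748 -0.0707  0.0015]
ws [0.5504 0.3319 0.1842] 1.36 in tool [ 0.0736 -0.0697  0.0018]
ws [ 0.5546  0.3329  0.1866  0.0234 -0.0689] 1.16 in tool [ 0.0711 -0.0656  0.0003]
[343.1, 166.8, 408.3, 230.4] [261.0, 163.2, 310.4, 198.4]
stack [ 0.543  -0.2057]
stack [ 0.5475 -0.2053]
stack [ 0.544  -0.2062]
```

View pics/w14.png

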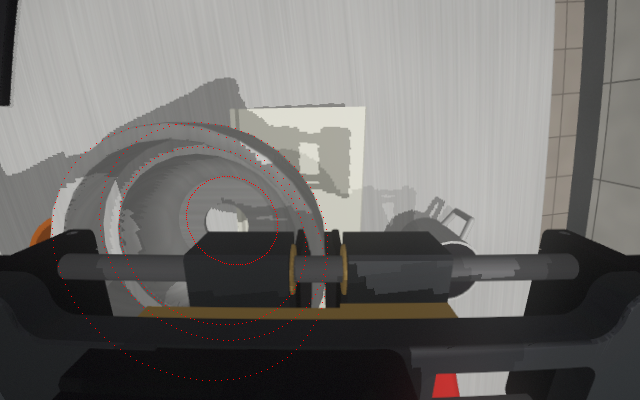

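View pics/s14.png

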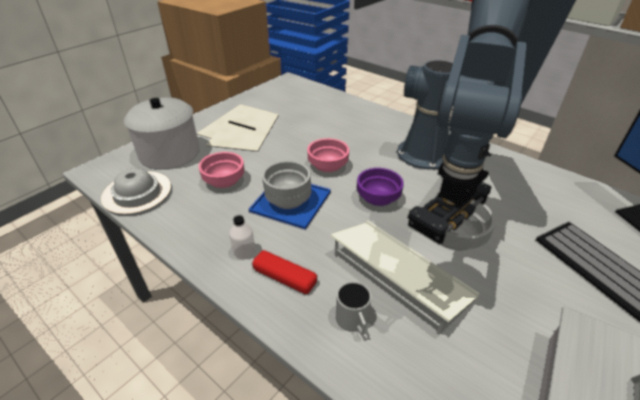

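```bash
python3 -c "
from h import *
print(delta([.6143,-.212,.258],-.115))"
```

```text
(array([ -4.4,  56.8, 534. ]), np.float64(0.18))
```

Emit:
{"api": "move_arm", "payload": {
  "commands": [
    [1, -1, 1, 10, 0],
    [1, -2, 3, 30, 0],
    [1, -3, 6, 58, 0],
    [1, -4, 9, 90, 0],
    [1, -4, 12, 122, 0],
    [1, -4, 16, 154, 0],
    [1, -4, 19, 186, 0],
    [1, -4, 23, 218, 0]
  ]
}}

```text
time: 19.05
position: [0.616, 0.1039, 0.2585]
tool_rot: [-0.527, -0.471, 0.527, -0.471]
ft_force: [1.4, -0.0, -2.3]
grip_width: 0.0064
```

Emit:
{"api": "move_arm", "payload": {
  "commands": [
    [1, 0, 4, 32, 0],
    [1, 0, 7, 64, 0],
    [1, 0, 11, 96, 0],
    [1, 0, 14, 128, 0],
    [1, 0, 18, 160, 0],
    [1, 0, 21, 192, 0],
    [1, 0, 24, 220, 0],
    [1, 0, 26, 245, 0]
  ]
}}

```text
time: 19.72
position: [0.6145, -0.1432, 0.2585]
tool_rot: [-0.527, -0.471, 0.528, -0.471]
ft_force: [0.0, -0.7, -1.9]
grip_width: 0.0064
```

Emit:
{"api": "move_arm", "payload": {
  "commands": [
    [1, 0, 3, 25, 0],
    [1, 0, 5, 45, 0],
    [1, 0, 7, 60, 0],
    [1, 0, 8, 69, 0],
    [1, 0, 8, 71, 0],
    [1, 0, 8, 71, 0],
    [1, 0, 8, 71, 0]
  ]
}}

```text
time: 20.3
position: [0.6149, -0.2106, 0.2584]
tool_rot: [0.527, 0.472, -0.527, 0.471]
ft_force: [0.3, 0.3, -2.0]
grip_width: 0.0062
```

```bash
python3 - <<'E'
from h import *
robot.camera("top")
o=robot.get_obs(); s=robot.camera("scene"); w=robot.camera("wrist")
print(o["time"],o["position"],o["ft_force"],delta([.6143,-.212,.146],-.115))
cv2.imwrite('pics/s15.png',cv2.resize(s['image'][80:260,200:380,::-1],None,fx=3.3,fy=3.3)); cv2.imwrite('pics/w15.png',w['image'][:,:,::-1])
E
```

```text
20.35 [ 0.61500137 -0.21036543  0.25847495] [-0.51321141  0.6710806  -3.09678431] (array([112.6,  -0.6,   1.7]), np.float64(0.27))
```

View pics/s15.png

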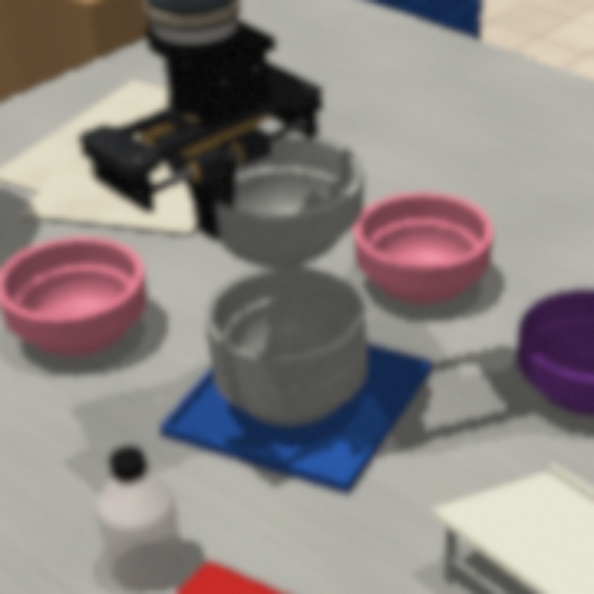

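View pics/w15.png

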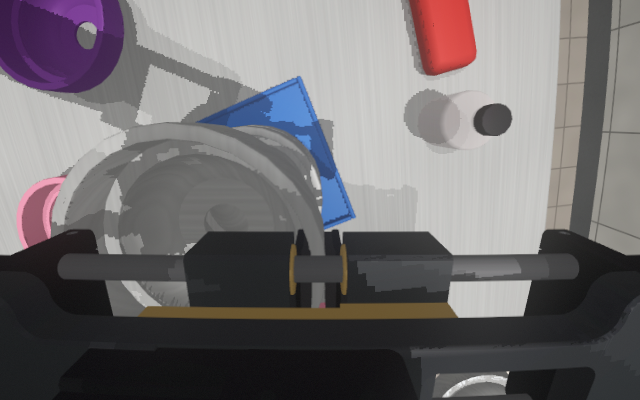

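The cover hangs level over the two-high stack (crop: held at (290,200), stack rim at (288,310)). I'll descend 100 of 112 mm.

Emit:
{"api": "move_arm", "payload": {
  "commands": [
    [1, 5, 0, 0.5, 0],
    [1, 17, -0.5, 1, 0],
    [1, 32, -0.5, 1.5, 0],
    [1, 47, -0.5, 1.5, 0],
    [1, 62, -0.5, 1.5, 0],
    [1, 73, -0.5, 1.5, 0],
    [1, 80, -0.5, 1.5, 0],
    [1, 80, -0.5, 1.5, 0]
  ]
}}

```text
time: 21.12
position: [0.6135, -0.2124, 0.1766]
tool_rot: [-0.527, -0.473, 0.528, -0.47]
ft_force: [0.1, 0.8, -2.8]
grip_width: 0.0064
```

Emit:
{"api": "move_arm", "payload": {
  "commands": [
    [1, 3, 0, 0, 0],
    [1, 7, 0, 0, 0],
    [1, 12, 0, 0, 0],
    [1, 17, 0, 0, 0],
    [1, 21, 0, 0, 0],
    [1, 24, 0, 0, 0],
    [1, 25, 0, 0, 0],
    [1, 25, 0, 0, 0]
  ]
}}

```text
time: 21.78
position: [0.6142, -0.2131, 0.1531]
tool_rot: [-0.527, -0.472, 0.527, -0.471]
ft_force: [-0.3, 0.3, -2.7]
grip_width: 0.0061
```

```bash
python3 - <<'E'
from h import *
o=robot.get_obs(); s=robot.camera("scene")
print(o["time"],o["position"],o["ft_force"],delta([.6143,-.212,.146],-.115))
cv2.imwrite('pics/s16.png',cv2.resize(s['image'][120:220,230:330,::-1],None,fx=6,fy=6,interpolation=2))
E
```

```text
21.7833 [ 0.61421709 -0.21314493  0.15309384] [-0.25556313  0.29725091 -2.74518966] (array([ 7.4, -0.3, -1.2]), np.float64(0.18))
```

View pics/s16.png

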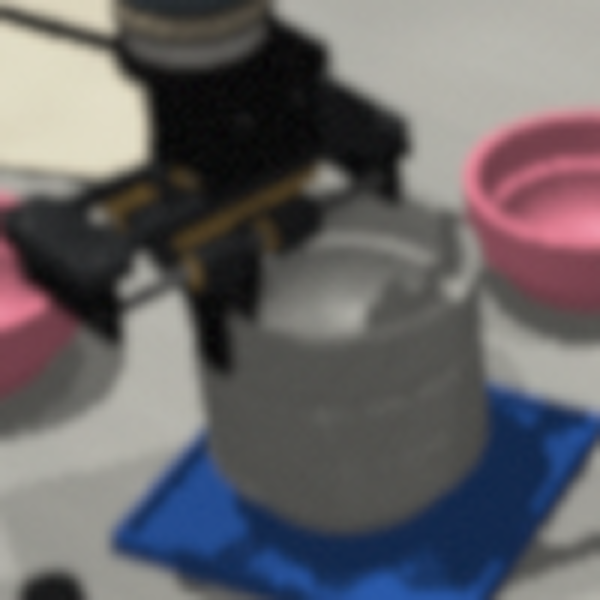

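Emit:
{"api": "move_arm", "payload": {
  "commands": [
    [1, 1, 0, -0.5, 0],
    [1, 2, 0, -1, 0],
    [1, 3, 0, -1, 0],
    [1, 4, 0, -1, 0],
    [1, 5, 0, -1, 0],
    [1, 6, 0, -1, 0],
    [1, 6.5, 0, -1, 0],
    [1, 6.5, 0, -1, 0]
  ]
}}

```text
time: 22.5
position: [0.6144, -0.2122, 0.1468]
tool_rot: [-0.527, -0.471, 0.527, -0.471]
ft_force: [-0.1, -0.3, -2.2]
grip_width: 0.0063
```

Emit:
{"api": "move_arm", "payload": {
  "commands": [
    [1, 0.5, 0, 0, 0],
    [1, 1, 0, 0, 0],
    [1, 1.5, 0, 0, 0],
    [1, 1.5, 0, 0, 0],
    [1, 1.5, 0, 0, 0]
  ]
}}

```text
time: 22.92
position: [0.6147, -0.2123, 0.1458]
tool_rot: [0.527, 0.471, -0.527, 0.471]
ft_force: [-0.6, -0.0, -1.6]
grip_width: 0.0069
```

Emit:
{"api": "move_arm", "payload": {
  "commands": [
    [1, 0.5, 0, 0, 0],
    [1, 1, 0, 0, 0],
    [1, 1, 0, 0, 0],
    [1, 1, 0, 0, 0],
    [1, 1, 0, 0, 0]
  ]
}}

```text
time: 23.33
position: [0.6148, -0.2124, 0.1453]
tool_rot: [0.527, 0.471, -0.527, 0.472]
ft_force: [0.9, 1.0, 4.7]
grip_width: 0.0064
```

Contact at TCP z 0.1453 (+4.7 N), 33 mm above the last one. I'll release.

Emit:
{"api": "move_arm", "payload": {
  "commands": [
    [0.8, 0, 0, 0, 0],
    [0.6, 0, 0, 0, 0],
    [0.4, 0, 0, 0, 0],
    [0.2, 0, 0, 0, 0],
    [0, 0, 0, 0, 0],
    [-0.3, 0, 0, 0, 0],
    [-0.3, 0, 0, 0, 0],
    [-0.3, 0, 0, 0, 0]
  ]
}}

```text
time: 24.0
position: [0.6145, -0.2122, 0.1445]
tool_rot: [-0.527, -0.471, 0.527, -0.471]
ft_force: [-0.1, 0.3, -0.8]
grip_width: 0.0478
```

Emit:
{"api": "move_arm", "payload": {
  "commands": [
    [-0.3, -8, 0, 0, 0],
    [-0.3, -25, 0, 0, 0],
    [-0.3, -50, 0, 0, 0],
    [-1, -80, 0, 0, 0],
    [-1, -105, 0, -20, 0],
    [-1, -110, 0, -55, 0],
    [-1, -110, 0, -95, 0],
    [-1, -110, 0, -135, 0]
  ]
}}

```text
time: 24.67
position: [0.6301, -0.0775, 0.2566]
tool_rot: [0.528, 0.47, -0.527, 0.472]
ft_force: [0.5, 0.4, -0.2]
grip_width: 0.0817
```

Emit:
{"api": "move_arm", "payload": {
  "commands": [
    [-1, 0, 0, -40, 0],
    [-1, 0, 0, -75, 0],
    [-1, 0, 0, -100, 0],
    [-1, 0, 0, -110, 0],
    [-1, 0, 0, -110, 0]
  ]
}}

```text
time: 25.08
position: [0.6419, 0.0337, 0.2551]
tool_rot: [0.527, 0.472, -0.526, 0.472]
ft_force: [0.8, 0.6, -0.2]
grip_width: 0.0866
```

```bash
python3 - <<'E'
from h import *
o=robot.get_obs(); s=robot.camera("scene");t=robot.camera("top")
print(o["time"],o["position"],o["ft_force"])
cv2.imwrite('pics/s17.png',cv2.resize(s['image'][130:280,215:365,::-1],None,fx=4,fy=4,interpolation=2))
cv2.imwrite('pics/t17.png',cv2.resize(t['image'][80:270,230:440,::-1],None,fx=3,fy=3,interpolation=2))
R3=[(s,),(t,)]
P=np.concatenate([LIDP+[0,0,.006+.034*k] for k in range(3)])
for c,nm in ((s,"s"),(t,"t")):
    im=c["image"][:,:,::-1].copy()
    big=cv2.resize(im[130:280,215:440] if nm=="s" else im[140:270,300:440],None,fx=4,fy=4,interpolation=2)
    off=(215,130) if nm=="s" else (300,140)
    for u in proj(c,P[-240:]+[.544,-.206,0]): cv2.circle(big,tuple(int(round((u[i]-off[i]+.5)*4)) for i in (0,1)),0,(0,0,255),-1)
    for u in proj(c,P[:240:]+[.544,-.206,0]): cv2.circle(big,tuple(int(round((u[i]-off[i]+.5)*4)) for i in (0,1)),0,(0,255,0),-1)
    cv2.imwrite(f"pics/{nm}18.png",big[:600,:800])
E
```

```text
25.0833 [0.64189179 0.03369082 0.25512689] [ 0.77528464  0.60291174 -0.19953701]
```

View pics/s18.png

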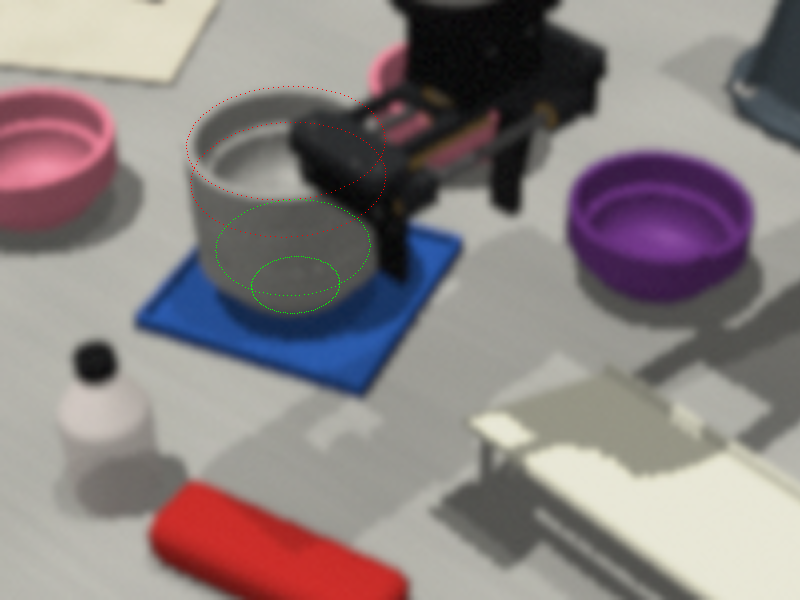

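View pics/t17.png

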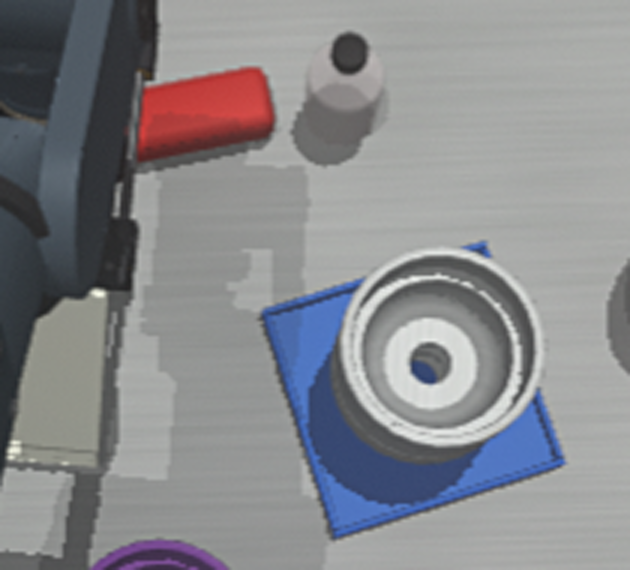

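View pics/t18.png

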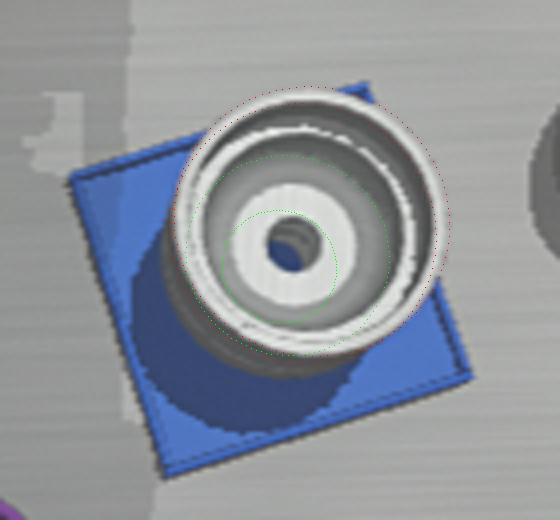

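The stack is three high. In both views the red model rim for a fully home third cover matches the picture (scene (287,143), top (312,222)). The sides are flush, the arm is clear, and the bystanders are where they were.

```bash
python3 -c "
from rig import robot
print(robot.hand_in())"
```

```text
the job is handed in; nothing more can be done
None
```

All three covers are stacked upside down in the blue tray, the gripper has let go, and the job is handed in. It reports no verdict. The clock read 25.1 s at the last check, against the 70 s limit.

**What I did:** I gripped each stand cover by its high back wall at 45 N, which swung it level in the pads. I lowered each one slowly until contact showed (a push of about 7 N) and then released it. The right-hand cover went in first, then the left.

**Last checks:**
- **Fit:** In the top and scene views the upper rim matched the model of a fully home three-high stack to about a pixel. The side seams were flush.
- **Height:** The second contact came 33 mm above the first, against 34 mm nominal.
- **Position:** The base sits about 12 mm from the tray's middle by my measurement.
- **Clearance:** The arm was clear, and the sanitizer and pencil case looked unmoved. I did not look at the mug after the second cover was lifted, but the arm did not go near it.

**Disagreements:**
- The scene camera alone put x about 3 mm further out than the top camera for the base and the stack.
- One combined wrist and scene fit of the second held cover suggested a 4° tilt. I judged it spurious because the mask was partly hidden and the wrist view alone gave under 0.5°.
- The gripper opening read 6.3 mm on the 8 mm wall.

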